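# Nest the square pastry cutters and cover them

### The job

Put the square pastry cutters away on the dark wooden board, working from the smallest to the largest: first the yellow one in the middle of the board, then the red one around it, then the blue one around both, and last the mint-green cover over all three. Everything must stand flat on the board, centred on it and square with its edges. Leave the salt pot, the pepper mill and the mug where they are.

Things in the scene. Friction and masses are not known exactly. Their poses are not given: they have to be found in the camera images.
- board: Fixed square board of dark wood, 120 x 120 mm, flat, 12 mm thick: where the cutters are put away. Origin: centre of its underside, on the worktop (its flat top is 12 mm above the origin); x and y at right angles to its edges, z up. Not the round cork trivet (120 mm across, 8 mm thick, fixed), which is of no use here.
- cutter_small: Small square pastry cutter of yellow plastic: a square tube open at top and bottom, 36 x 36 mm outside, 31 x 31 mm inside (walls 2.5 mm), 45 mm high, standing upright on the worktop. Origin: centre of its underside; x and y at right angles to its walls, z up. Loose, light (under 0.1 kg).
- cutter_medium: Medium square pastry cutter of red plastic: a square tube open at top and bottom, 52 x 52 mm outside, 47 x 47 mm inside (walls 2.5 mm), 45 mm high, standing upright on the worktop. Origin: centre of its underside; x and y at right angles to its walls, z up. Loose, light (under 0.1 kg).
- cutter_large: Large square pastry cutter of blue plastic: a square tube open at top and bottom, 68 x 68 mm outside, 63 x 63 mm inside (walls 2.5 mm), 45 mm high, standing upright on the worktop. Origin: centre of its underside; x and y at right angles to its walls, z up. Loose, light (under 0.1 kg).
- cover: Mint-green square cover, a box open below: 88 x 88 mm outside, 82 x 82 mm inside, top face 56 mm and ceiling 52 mm above the underside. On the middle of the top a white square knob to lift it by, 26 x 26 mm, 30 mm high (top 86 mm above the underside), sides parallel to the cover's. Origin: centre of its open underside; x, y at right angles to its walls, z up. Loose, about 0.15 kg.
- salt_pot: Bystander: blue ceramic salt pot, round, 48 mm across, 64 mm high, loose. Origin: centre of its underside, z up. Leave it where it stands.
- pepper_mill: Bystander: small turned wooden pepper mill, 44 mm across, 76 mm high, loose. Origin: centre of its underside, z up. Leave it where it stands.
- mug: Bystander: white mug, 76 mm across, 85 mm high, with a handle on its +y side, loose. Origin: centre of its underside, z up. Leave it where it stands.

How it is judged:
By the outcome, as a careful person would: the job done as asked, in the order asked, and still so for the second after the job is handed in, with the robot touching nothing.
It also fails if it takes over 122 s, if anything falls off the work surface, if the arm or the gripper's body presses on something with over 40 N, if the wrist force passes 120 N, or if a joint passes its speed limit or range.

### The arm

A 6-joint arm with a two-finger parallel gripper is mounted at the origin on the work surface. World frame = base frame: x ahead of the robot, y to its left, z up, the work surface at z = 0. Lengths are in m, angles in rad, forces in N, time in s.
With the tool pointing down it reaches from about 0.3 to 0.775 m from the base axis. Payload 14.6 kg.
Tool frame: the origin (TCP) lies at the very end of the fingers, on their centre line; the grasp point (between the pads) lies 19 mm behind it (manip.grip_point_offset is the z of the grasp point in the tool frame, in m); z points along the fingers, y is the line along which they close (so a half turn about z gives the same grasp; the last joint's range is limited). The gripper opens to 94 mm and grips with 3 to 60 N. Pads are 16 mm wide; open, the fingers measure 119 mm over their backs; the gripper's body (75 mm by 177 mm) begins 78 mm behind the grasp point.
Start: joints at [-1.239, 0.3, 1.521, -0, 1.321, -0.067], TCP at [0.214, -0.507, 0.205] pointing down, gripper open.
Joint ranges: [-3.03, 3.03], [-0.79, 2.21], [0.23, 2.52], [-1.04, 4.18], [0, 3.07], [-2.55, 2.55]. Speed limits (rad/s): [2.22, 2.22, 2.57, 3.14, 3.14, 3.14].

### API

Orientations are given as a 3x3 rotation matrix whose columns are the frame's x, y, z axes.
In Python, from rig import manip, optics gives the robot as it stands.
- The arm moves only by the tool send_rows, never from a script. Its argument "plan" is a list of rows, each a list of 7 numbers: the shift along the tool's x, y, z in mm, then the turn, a rotation vector about the tool's x, y, z in rad, then the closure, from 0 (fully open) to 1 (shut). A call has 1 to 8 rows; each row is the pose to reach, as a shift and turn from the pose commanded when the call began, along the tool's axes at that moment; what a row does not reach only later rows make up. A row lasts 1/12 s, in which the tool goes at most 41.7 mm and 7.16 degrees, less where a joint would pass 70% of its speed; a pose out of reach is approached as far as the arm can. A call with a gripper value outside its range is refused whole. The fingers move at their own pace and stop on an object; "newtons" is the grip in N (left out, the last holds). Time passes only in rows, so rows that repeat a pose let the fingers close. It gives the time, the measured TCP pose, the force, the opening and the grip force at its end, in the units of the state.
- manip.get_state(): the state, without advancing time (a new reading comes with each control period).
- optics.get_image(name): name is "side" or "top"; returns a dict with "pixels" (384x512x3 uint8, blue, green, red), "fx", "fy", "cx", "cy" (pixels), "rvec" (rotation vector, rad) and "tvec" (3), from world to camera coordinates, as OpenCV has them. Camera axes: x right, y down, z forward; pixel columns grow to the right and rows downward; lengths in m; the calibration is good to about 2 mm. A picture is of the moment at which its call begins. There is no depth.
- manip.close_job(): hands the job in; it is judged then, once.
The state is a dict: "time_s": time; "qpos": joint angles; "qvel": joint speeds; "effort": joint torques, N m; "ee_pos": TCP position; "tcp_rot": TCP orientation; "force": force on the tool from outside, world axes, zero at the start; "wrist_torque": the same for the moment, N m; "grip_width": opening from 0.0 (shut) to 1.0 (fully open); "grasp_force": force on a finger pad.
Only numpy, scipy, OpenCV 4.12 (cv2) and the standard library are available. Lean on these libraries where they do the work, as an engineer would, in place of code of your own. Each camera call takes 0.05 s, during which the arm holds its last target. There are 200 camera calls.

## Working session

There is one attempt and no reset: what is moved stays moved. The work goes in short steps, Python scripts to look and compute and a tool call to move; the robot and the scene stay as the last step left them, time stands still between calls to the robot, and variables do not carry over. Pictures are saved under pics/ and viewed, at most 14 in all, crops included, and the job is handed in when it is done.

Besides the shell and the picture viewer there is one more tool, called after "Emit:" by a JSON object that holds its "name" and its "arguments", one argument or row to a line. send_rows: Moves the arm, as the interface text tells. Its arguments: {"type":"object","properties":{"plan":{"type":"array","items":{"type":"array","items":{"type":"number"}}},"newtons":{"type":"number"}},"required":["plan"]}

```bash
ls; mkdir -p pics; python3 - <<'E'
from rig import manip, optics
import cv2, numpy as np
s=manip.get_state()
for k,v in s.items(): print(k,np.round(v,4).tolist())
print(manip.grip_point_offset)
for n in("top","side"):
    d=optics.get_image(n); cv2.imwrite(f"pics/{n}0.png",d["pixels"])
    print(n,d["fx"],d["fy"],d["cx"],d["cy"],d["rvec"],d["tvec"])
E
```

```text
pics
time_s 0.0
qpos [-1.2386, 0.3005, 1.5216, -0.0, 1.3207, -0.0666]
qvel [0.0003, -0.0013, 0.0004, 0.0003, -0.0001, -0.0003]
effort [0.001, -53.1803, -35.2732, 0.0709, 0.0244, -0.0001]
ee_pos [0.2135, -0.5066, 0.2049]
tcp_rot [[0.9216, 0.3882, -0.0004], [0.3882, -0.9216, 0.0011], [0.0001, -0.0012, -1.0]]
force [0.0165, -0.3637, -0.6065]
wrist_torque [0.0247, -0.0199, 0.0041]
grasp_force 0.0
grip_width 1.0002
-0.0188
top 436.92276379923436 436.92276379923436 253.88697971715985 191.32058086231422 [ 2.14302776 -2.1490866   0.15168324] [-0.1173119   0.54636781  1.19981087]
side 380.0393191514142 380.0393191514142 252.6151190571165 181.48471627119466 [ 0.45422841 -2.63066236  1.37911305] [0.47893476 0.21131451 0.92608971]
```

View pics/top0.png

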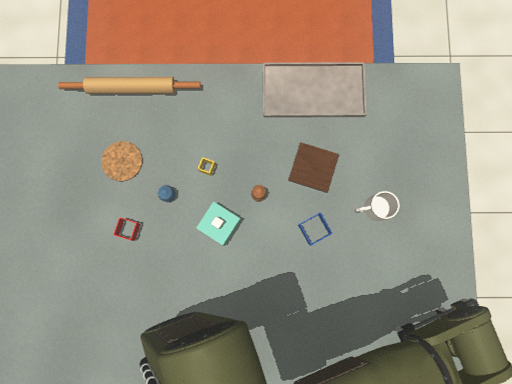

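View pics/side0.png

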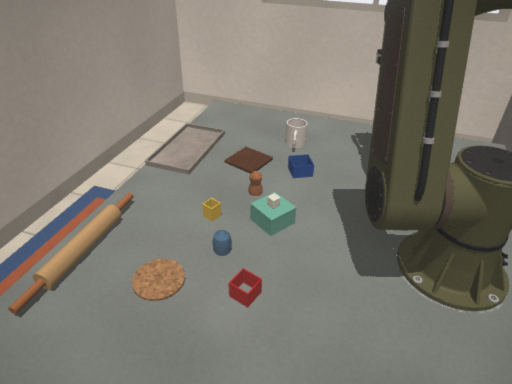

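```bash
cat > look.py <<'E'
import cv2, numpy as np
from scipy.optimize import minimize
from rig import manip, optics
S=8
# name: half side, height, z of base, hsv lo, hsv hi
OBJ={"board":(.060,.012,0,(0,60,20),(14,200,120)),
"small":(.018,.045,0,(18,110,60),(34,255,255)),
"medium":(.026,.045,0,(172,150,40),(4,255,255)),
"large":(.034,.045,0,(106,150,40),(125,255,255)),
"cover":(.044,.056,0,(70,60,40),(92,255,255))}
def mask(px,lo,hi):
    big=cv2.resize(px,None,fx=S,fy=S,interpolation=cv2.INTER_CUBIC)
    h=cv2.cvtColor(big,cv2.COLOR_BGR2HSV)
    if lo[0]<=hi[0]: return cv2.inRange(h,lo,hi)
    return cv2.inRange(h,lo,(180,)+hi[1:])|cv2.inRange(h,(0,)+lo[1:],hi)
def proj(d,P):
    K=np.array([[d["fx"],0,d["cx"]],[0,d["fy"],d["cy"]],[0,0,1.]])
    return cv2.projectPoints(np.float64(P),np.float64(d["rvec"]),np.float64(d["tvec"]),K,None)[0][:,0]
def unproj(d,uv,z):
    R=cv2.Rodrigues(np.float64(d["rvec"]))[0]; C=-R.T@np.float64(d["tvec"]).ravel()
    r=R.T@np.array([(uv[0]-d["cx"])/d["fx"],(uv[1]-d["cy"])/d["fy"],1]); return C+r*(z-C[2])/r[2]
def box(p,a,h,z):
    c,s=np.cos(p[2]),np.sin(p[2]); q=np.array([(i,j) for i in(-a,a) for j in(-a,a)])@np.array([[c,s],[-s,c]])+p[:2]
    return np.vstack([np.c_[q,np.full(4,z)],np.c_[q,np.full(4,z+h)]])
def hull_obs(d,name,near):
    _,_,_,lo,hi=OBJ[name]; m=mask(d["pixels"],lo,hi)
    m=cv2.morphologyEx(m,cv2.MORPH_CLOSE,np.ones((9,9)))
    cs=[c for c in cv2.findContours(m,cv2.RETR_EXTERNAL,cv2.CHAIN_APPROX_NONE)[0] if cv2.contourArea(c)>20*S*S and np.hypot(*((c[:,0].mean(0)+.5)/S-.5-near))<25]
    return (cv2.convexHull(np.vstack(cs))[:,0]+.5)/S-.5
def fit(d,name,near,z=None,p0=None):
    a,h,z0,_,_=OBJ[name]; z=z0 if z is None else z
    H=hull_obs(d,name,np.array(near)).astype(np.float32)
    def cost(p):
        P=cv2.convexHull(proj(d,box(p,a,h,z)).astype(np.float32))[:,0]
        A=cv2.intersectConvexConvex(P,H)[0]; return cv2.contourArea(P)+cv2.contourArea(H)-2*A
    best=None
    c=unproj(d,H.mean(0),z+h/2)
    for y in np.arange(0,np.pi/2,np.pi/8):
        r=minimize(cost,[c[0],c[1],y],method="Nelder-Mead",options=dict(initial_simplex=[[c[0],c[1],y],[c[0]+.01,c[1],y],[c[0],c[1]+.01,y],[c[0],c[1],y+.3]],xatol=1e-5,fatol=1e-3))
        if best is None or r.fun<best.fun: best=r
    x,y,t=best.x; t=np.degrees(t)%90
    return 1000*x,1000*y,t,best.fun/cv2.contourArea(H)
E
python3 - <<'E'
from look import *
N={"top":dict(board=(314,167),small=(207,166),medium=(127,229),large=(315,228),cover=(219,223)),
"side":dict(board=(249,160),small=(212,210),medium=(246,288),large=(301,166),cover=(273,213))}
for n in N:
    d=optics.get_image(n)
    for o,uv in N[n].items(): print(n,o,np.round(fit(d,o,uv),3))
    if n=="top":
        for o,uv,z in(("salt",(166,193),.064),("pepper",(259,193),.07),("mug",(384,205),.085)): print(o,unproj(d,uv,z))
E
```

```text
top board [ 6.23973e+02 -2.93124e+02  7.18940e+01  3.00000e-02]
top small [6.22914e+02 1.91920e+01 6.89540e+01 2.80000e-02]
top medium [4.42140e+02 2.42157e+02 7.46170e+01 1.21000e-01]
top large [ 408.767 -236.642   34.851    8.624]
top cover [ 4.56559e+02 -1.79590e+01  5.74490e+01  1.60000e-02]
salt [0.53845574 0.12522572 0.064     ]
pepper [ 0.53684252 -0.13302685  0.07      ]
mug [ 0.50082468 -0.47211064  0.085     ]
side board [ 6.22930e+02 -2.94892e+02  7.10820e+01  5.70000e-02]
side small [6.22848e+02 1.70010e+01 6.87740e+01 2.50000e-02]
side medium [4.42483e+02 2.40319e+02 7.74460e+01 7.60000e-02]Traceback (most recent call last):
  File "<stdin>", line 6, in <module>
  File "look.py", line 32, in fit
    H=hull_obs(d,name,np.array(near)).astype(np.float32)
      ~~~~~~~~^^^^^^^^^^^^^^^^^^^^^^^
  File "look.py", line 29, in hull_obs
    return (cv2.convexHull(np.vstack(cs))[:,0]+.5)/S-.5
                           ~~~~~~~~~^^^^
    return _nx.concatenate(arrs, 0, dtype=dtype, casting=casting)
           ~~~~~~~~~~~~~~~^^^^^^^^^^^^^^^^^^^^^^^^^^^^^^^^^^^^^^^
ValueError: need at least one array to concatenate
```

```bash
python3 - <<'E'
from look import *
for n,o,c in(("top","large",(315,228)),("side","large",(301,166)),("top","medium",(127,229))):
    px=optics.get_image(n)["pixels"]; h=cv2.cvtColor(px,cv2.COLOR_BGR2HSV)
    x,y=c
    print(n,o); print(np.array2string(h[y-1,x-22:x+22:1],max_line_width=300,threshold=9999).replace("\n",""))
    cv2.imwrite(f"pics/crop_{n}_{o}.png",0*px) if 0 else None
E
```

```text
top large
[[ 50  19 159] [ 51  16 161] [ 55  17 162] [ 52  17 161] [ 55  18 158] [ 79  14 142] [106  74 110] [109 122  96] [109 165 175] [110 118 151] [ 51  20  89] [ 45  19 134] [ 57  16 157] [ 54  16 159] [ 60  15 157] [ 43  15 155] [ 60  10 155] [ 54  17 153] [ 43  15 158] [ 53  14 151] [ 64  13 152] [ 57  15 157] [ 57  17 153] [ 57  15 153] [ 54  16 156] [ 53  13 156] [ 57  16 155] [ 67  15 155] [ 57  17 153] [ 57  18 156] [ 48  19 160] [ 85  23 136] [109  80 108] [110 126 101] [109 156 121] [108 141 136] [104  39 145] [ 52  18 155] [ 50  15 156] [ 50  19 157] [ 45  17 154] [ 50  15 151] [ 47  15 154] [ 54  16 158]]
side large
[[ 40  12 132] [ 35  12 130] [ 41  15 132] [ 39  14 131] [ 40  12 130] [ 34  14 130] [ 40  12 133] [ 40  12 131] [ 90  13 114] [111  67  91] [110 115  84] [111 124  78] [111 118  84] [110 135  89] [110 146 115] [110 142 111] [110 145 109] [109 147 109] [110 150 109] [110 154 106] [109 149 116] [109 152 119] [110 149 125] [109 158 124] [110 152 126] [110 150 119] [110 151 125] [110 153 123] [110 147 113] [110 150 122] [110 150 124] [110 154 121] [110 145 111] [110 142 106] [110 122 111] [106  32 120] [ 53   8 130] [ 35  12 131] [ 45  12 133] [ 42  10 132] [ 43  13 133] [ 40  12 131] [ 43  17 132] [ 35  12 132]]
top medium
[[ 64  11 160] [ 45  16 157] [ 50  19 162] [ 49  18 160] [ 53  19 160] [ 50  14 161] [ 56  13 160] [ 52  17 164] [ 60  17 162] [ 57  17 162] [  3 115 204] [  2 166 164] [179 136  92] [  2 145 100] [  3 148  98] [  2 138 105] [  6  69  96] [ 42  14  89] [ 56  20  91] [ 57  18 142] [ 60  11 166] [ 49  13 159] [ 50  19 161] [ 52  17 162] [ 46  18 157] [ 48  20 162] [ 51  23 158] [ 65  19 162] [ 10  59 172] [  3 145 200] [  1 178 146] [  1 130  98] [  2 134 103] [  3 150 102] [  4  73  98] [ 36  14  89] [ 64  19  92] [ 49  20 138] [ 49  18 159] [ 57  17 162] [ 52  18 159] [ 49  18 158] [ 49  18 155] [ 60  13 158]]
```

```bash
sed -i 's/(172,150,40),(4,255,255)/(170,75,40),(8,255,255)/; s/(106,150,40),(125/(98,72,40),(125/; s/20\*S\*S/6*S*S/' look.py
python3 - <<'E'
from look import *
N={"top":dict(board=(314,167),small=(207,166),medium=(127,229),large=(315,228),cover=(219,223)),
"side":dict(board=(249,160),small=(212,210),medium=(246,288),large=(301,166),cover=(273,213))}
for n in N:
    d=optics.get_image(n)
    for o,uv in N[n].items(): print(n,o,np.round(fit(d,o,uv),3).tolist())
E
```

```text
top board [623.645, -293.259, 71.533, 0.029]
top small [622.904, 19.253, 68.602, 0.028]
top medium [442.145, 243.148, 71.534, 0.061]
top large [441.088, -290.882, 28.677, 0.031]
top cover [456.558, -17.944, 57.659, 0.019]
side board [622.994, -294.784, 71.213, 0.054]
side small [622.791, 17.003, 69.476, 0.026]
side medium [442.19, 240.631, 71.949, 0.027]
side large [441.376, -293.47, 26.998, 0.021]
side cover [456.554, -21.419, 57.564, 0.052]
```

```bash
cat > go.py <<'E'
import numpy as np
from scipy.spatial.transform import Rotation as R
from rig import manip
def pose(x,y,z,yaw):
    c,s=np.cos(np.radians(yaw)),np.sin(np.radians(yaw))
    return np.array([x,y,z],float),np.array([[c,s,0],[s,-c,0],[0,0,-1.]])
def plan(*w):
    """legs through (x,y,z mm, yaw deg); each leg in the tool axes at its start"""
    s=manip.get_state(); p,M=np.array(s["ee_pos"])*1000,np.array(s["tcp_rot"])
    print("t %.2f tcp %s yaw %.2f width %.1f q6 %.2f"%(s["time_s"],np.round(p,1),np.degrees(np.arctan2(M[1,0],M[0,0])),94*s["grip_width"],s["qpos"][5]))
    for k in w:
        q,N=pose(*k); print(np.round(M.T@(q-p),1).tolist(),np.round(R.from_matrix(M.T@N).as_rotvec(),3).tolist()); p,M=q,N
E
python3 -c "
from go import *
plan((420,-245,180,45),(622.8,18.1,150,69),(622.8,18.1,60,69),(622.8,18.1,12,69))"
```

```text
t 0.45 tcp [ 213.6 -506.8  205.4] yaw 22.85 width 93.8 q6 -0.07
[291.9, -161.1, 25.4] [-0.0, -0.0, -0.387]
[329.4, -42.6, 30.0] [0.0, 0.0, -0.419]
[0.0, 0.0, 90.0] [0.0, 0.0, 0.0]
[0.0, 0.0, 48.0] [0.0, 0.0, 0.0]
```

Emit:
{"name": "send_rows", "arguments": {
  "plan": [
    [280, -155, 25, 0, 0, -0.39, 0.4],
    [280, -155, 25, 0, 0, -0.39, 0.4],
    [280, -155, 25, 0, 0, -0.39, 0.4],
    [280, -155, 25, 0, 0, -0.39, 0.4],
    [280, -155, 25, 0, 0, -0.39, 0.4],
    [280, -155, 25, 0, 0, -0.39, 0.4],
    [280, -155, 25, 0, 0, -0.39, 0.4],
    [280, -155, 25, 0, 0, -0.39, 0.4]
  ],
  "newtons": 10
}}

```text
time_s: 1.12
ee_pos: [0.4128, -0.2527, 0.1804]
tcp_rot: [[0.704, 0.71, 0.0], [0.71, -0.704, 0.0], [0.0, 0.0, -1.0]]
force: [-0.1, 0.3, -0.3]
grip_width: 0.598
grasp_force: 0.0
```

Emit:
{"name": "send_rows", "arguments": {
  "plan": [
    [310, -40, 30, 0, 0, -0.42, 0.4],
    [310, -40, 30, 0, 0, -0.42, 0.4],
    [310, -40, 30, 0, 0, -0.42, 0.4],
    [310, -40, 30, 0, 0, -0.42, 0.4],
    [310, -40, 30, 0, 0, -0.42, 0.4],
    [310, -40, 30, 0, 0, -0.42, 0.4],
    [310, -40, 30, 0, 0, -0.42, 0.4],
    [310, -40, 30, 0, 0, -0.42, 0.4]
  ]
}}

```text
time_s: 1.78
ee_pos: [0.603, -0.0036, 0.1498]
tcp_rot: [[0.352, 0.936, -0.0], [0.936, -0.352, 0.0], [0.0, -0.0, -1.0]]
force: [0.1, -0.6, -0.8]
grip_width: 0.603
grasp_force: 0.0
```

```bash
python3 -c "
from go import *
plan((622.8,18.1,80,69),(622.8,18.1,12,69))"
```

```text
t 1.78 tcp [603.   -3.6 149.8] yaw 69.38 width 56.7 q6 0.29
[27.2, 11.0, 69.8] [-0.0, -0.0, 0.007]
[0.0, 0.0, 68.0] [0.0, 0.0, 0.0]
```

Emit:
{"name": "send_rows", "arguments": {
  "plan": [
    [27, 11, 30, 0, 0, 0.007, 0.4],
    [27, 11, 60, 0, 0, 0.007, 0.4],
    [27, 11, 70, 0, 0, 0.007, 0.4],
    [27, 11, 70, 0, 0, 0.007, 0.4],
    [27, 11, 70, 0, 0, 0.007, 0.4]
  ]
}}

```text
time_s: 2.2
ee_pos: [0.6213, 0.0136, 0.0813]
tcp_rot: [[0.361, 0.932, 0.0], [0.932, -0.361, -0.0], [0.0, 0.0, -1.0]]
force: [-0.5, 0.3, -0.0]
grip_width: 0.6
grasp_force: 0.0
```

```bash
python3 -c "
from go import *
plan((622.8,18.1,12,69))
from look import *
for n in ('top','side'): cv2.imwrite('pics/a_%s.png'%n,cv2.resize(optics.get_image(n)['pixels'][90:270,120:360],None,fx=3,fy=3))"
```

```text
t 2.20 tcp [621.3  13.6  81.3] yaw 68.82 width 56.4 q6 0.33
[4.7, -0.3, 69.3] [0.0, -0.0, -0.003]
```

View pics/a_side.png

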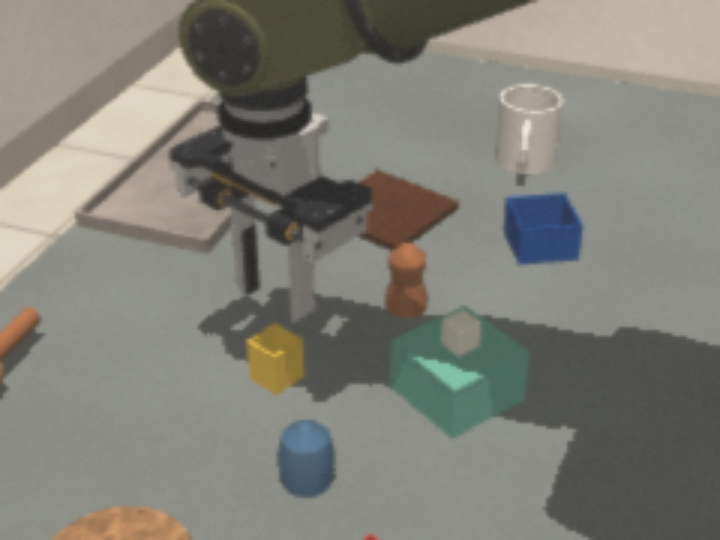

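```bash
python3 -c "
from go import *
plan((622.8,18.1,80,69),(622.8,18.1,12,69))"
```

```text
t 2.30 tcp [622.   13.5  82.7] yaw 68.80 width 56.3 q6 0.33
[4.5, -1.0, 2.7] [0.003, -0.001, -0.003]
[0.0, 0.0, 68.0] [0.0, 0.0, 0.0]
```

Emit:
{"name": "send_rows", "arguments": {
  "plan": [
    [4.5, -1, 20, 0, 0, 0, 0.4],
    [4.5, -1, 40, 0, 0, 0, 0.4],
    [4.5, -1, 60, 0, 0, 0, 0.4],
    [4.5, -1, 70, 0, 0, 0, 0.4],
    [4.5, -1, 70, 0, 0, 0, 0.4],
    [4.5, -1, 70, 0, 0, 0, 0.4],
    [4.5, -1, 70, 0, 0, 0, 0.4]
  ]
}}

```text
time_s: 2.88
ee_pos: [0.623, 0.0186, 0.0123]
tcp_rot: [[0.361, 0.933, 0.002], [0.933, -0.361, -0.0], [0.001, 0.002, -1.0]]
force: [1.0, -0.4, 0.1]
grip_width: 0.6
grasp_force: 0.0
```

```bash
python3 -c "
from go import *
from look import *
for i in range(4): plan(); optics.get_image('side')
plan()"
```

```text
t 2.88 tcp [623.   18.6  12.3] yaw 68.84 width 56.4 q6 0.34
t 2.93 tcp [622.9  18.6  12.2] yaw 68.85 width 56.4 q6 0.34
t 2.98 tcp [622.8  18.7  12. ] yaw 68.85 width 56.5 q6 0.34
t 3.03 tcp [622.6  18.7  11.7] yaw 68.85 width 56.7 q6 0.34
t 3.08 tcp [622.5  18.8  11.4] yaw 68.86 width 56.8 q6 0.34
```

Emit:
{"name": "send_rows", "arguments": {
  "plan": [
    [0, 0, 0, 0, 0, 0, 0.7],
    [0, 0, 0, 0, 0, 0, 0.8],
    [0, 0, 0, 0, 0, 0, 0.8],
    [0, 0, 0, 0, 0, 0, 0.8],
    [0, 0, 0, 0, 0, 0, 0.8],
    [0, 0, 0, 0, 0, 0, 0.8]
  ],
  "newtons": 10
}}

```text
time_s: 3.58
ee_pos: [0.6221, 0.0188, 0.0105]
tcp_rot: [[0.361, 0.933, 0.0], [0.933, -0.361, 0.0], [0.0, 0.0, -1.0]]
force: [-0.0, -0.2, 1.1]
grip_width: 0.381
grasp_force: 10.0
```

Emit:
{"name": "send_rows", "arguments": {
  "plan": [
    [0, 0, 0, 0, 0, 0, 0.3],
    [0, 0, 0, 0, 0, 0, 0.3],
    [0, 0, 0, 0, 0, 0, 0.3],
    [0, 0, 0, 0, 0, 0, 0.3],
    [0, 0, 0, 0, 0, 0.12, 0.3],
    [0, 0, 0, 0, 0, 0.24, 0.3],
    [0, 0, 0, 0, 0, 0.36, 0.3],
    [0, 0, 0, 0, 0, 0.48, 0.3]
  ]
}}

```text
time_s: 4.25
ee_pos: [0.622, 0.0188, 0.0104]
tcp_rot: [[0.755, 0.656, -0.0], [0.656, -0.755, 0.0], [-0.0, -0.0, -1.0]]
force: [0.3, 0.5, 0.1]
grip_width: 0.702
grasp_force: 0.0
```

Emit:
{"name": "send_rows", "arguments": {
  "plan": [
    [0, 0, 0, 0, 0, 0.12, 0.3],
    [0, 0, 0, 0, 0, 0.24, 0.3],
    [0, 0, 0, 0, 0, 0.36, 0.3],
    [0, 0, 0, 0, 0, 0.48, 0.3],
    [0, 0, 0, 0, 0, 0.6, 0.3],
    [0, 0, 0, 0, 0, 0.72, 0.3],
    [0, 0, 0, 0, 0, 0.84, 0.3],
    [0, 0, 0, 0, 0, 0.96, 0.3]
  ]
}}

```text
time_s: 4.92
ee_pos: [0.622, 0.0187, 0.0104]
tcp_rot: [[0.97, -0.242, -0.0], [-0.242, -0.97, -0.0], [-0.0, 0.0, -1.0]]
force: [-0.1, 0.3, 0.6]
grip_width: 0.697
grasp_force: 0.0
```

Emit:
{"name": "send_rows", "arguments": {
  "plan": [
    [0, 0, 0, 0, 0, 0.12, 0.3],
    [0, 0, 0, 0, 0, 0.13, 0.3],
    [0, 0, 0, 0, 0, 0.13, 0.3],
    [0, 0, 0, 0, 0, 0.13, 0.3]
  ]
}}

```text
time_s: 5.25
ee_pos: [0.622, 0.0188, 0.0104]
tcp_rot: [[0.934, -0.356, -0.0], [-0.356, -0.934, -0.0], [-0.0, 0.0, -1.0]]
force: [-0.5, 0.8, -1.1]
grip_width: 0.695
grasp_force: 0.0
```

```bash
python3 -c "
from go import *
from look import *
plan((622.5,18.6,12,69-90))
for n,uv in (('top',(207,166)),('side',(212,210))):
  d=optics.get_image(n); cv2.imwrite('pics/b_%s.png'%n,cv2.resize(d['pixels'][100:280,120:360],None,fx=3,fy=3))
  try: print(fit(d,'small',uv))
  except Exception as e: print(e)"
```

```text
t 5.25 tcp [622.   18.8  10.4] yaw -20.87 width 65.3 q6 1.91
[0.5, -0.0, -1.6] [0.0, 0.0, 0.002]
need at least one array to concatenate
(np.float64(621.4496098489661), np.float64(17.126567777830676), np.float64(69.47840742381479), np.float64(0.11037186476994353))
```

View pics/b_side.png

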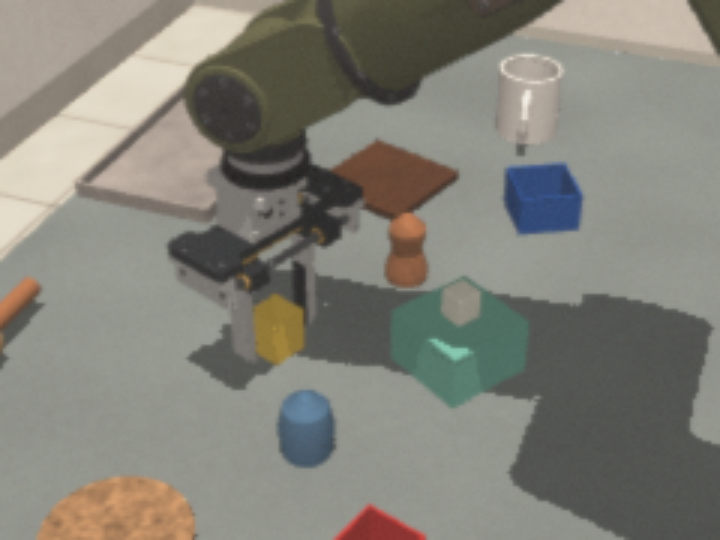

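Emit:
{"name": "send_rows", "arguments": {
  "plan": [
    [0, 0, 0, 0, 0, 0, 0.8],
    [0, 0, 0, 0, 0, 0, 0.8],
    [0, 0, 0, 0, 0, 0, 0.8],
    [0, 0, 0, 0, 0, 0, 0.8],
    [0, 0, 0, 0, 0, 0, 0.8],
    [0, 0, 0, 0, 0, 0, 0.8]
  ],
  "newtons": 10
}}

```text
time_s: 5.85
ee_pos: [0.622, 0.0188, 0.0105]
tcp_rot: [[0.933, -0.36, -0.0], [-0.36, -0.933, 0.0], [-0.0, 0.0, -1.0]]
force: [0.2, -0.6, -0.3]
grip_width: 0.381
grasp_force: 10.0
```

Emit:
{"name": "send_rows", "arguments": {
  "plan": [
    [0, 0, -20, 0, 0, 0, 0.8],
    [0, 0, -55, 0, 0, 0, 0.8],
    [0, 0, -90, 0, 0, 0, 0.8],
    [0, 0, -90, 0, 0, 0, 0.8],
    [0, 0, -90, 0, 0, 0, 0.8],
    [0, 0, -90, 0, 0, 0, 0.8]
  ]
}}

```text
time_s: 6.35
ee_pos: [0.6216, 0.0188, 0.0997]
tcp_rot: [[0.933, -0.36, -0.001], [-0.36, -0.933, 0.0], [-0.001, 0.0, -1.0]]
force: [-0.1, -0.1, 0.1]
grip_width: 0.384
grasp_force: 10.0
```

```bash
python3 -c "
from go import *
plan((623.3,-140,100,-18.5),(623.3,-294,100,-18.5),(623.3,-294,23,-18.5))
from rig import optics; import cv2
cv2.imwrite('pics/c_side.png',cv2.resize(optics.get_image('side')['pixels'][90:270,120:360],None,fx=3,fy=3))"
```

```text
t 6.35 tcp [621.6  18.8  99.7] yaw -21.09 width 36.1 q6 1.91
[58.7, 147.6, -0.3] [0.0, 0.001, -0.045]
[48.9, 146.0, 0.0] [0.0, 0.0, 0.0]
[0.0, 0.0, 77.0] [0.0, 0.0, 0.0]
```

View pics/c_side.png

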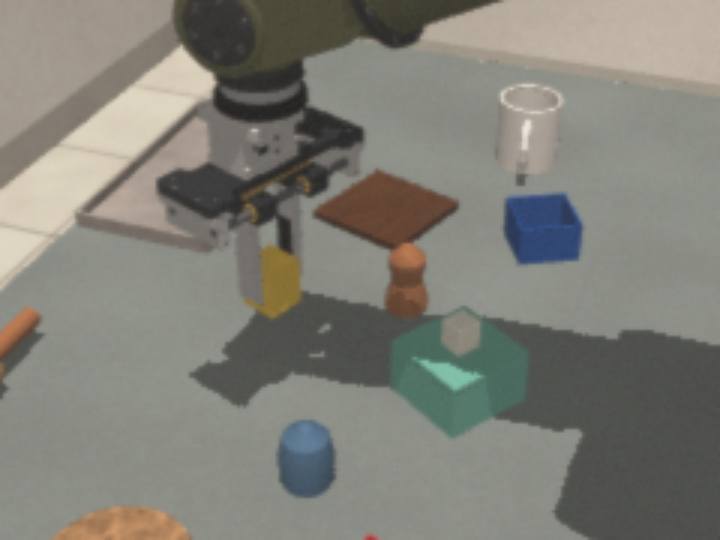

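Emit:
{"name": "send_rows", "arguments": {
  "plan": [
    [15, 37, 0, 0, 0, -0.045, 0.8],
    [29, 73, 0, 0, 0, -0.045, 0.8],
    [44, 110, 0, 0, 0, -0.045, 0.8],
    [59, 147, 0, 0, 0, -0.045, 0.8],
    [73, 184, 0, 0, 0, -0.045, 0.8],
    [88, 220, 0, 0, 0, -0.045, 0.8],
    [103, 258, 0, 0, 0, -0.045, 0.8],
    [113.7, 292, 0, 0, 0, -0.045, 0.8]
  ]
}}

```text
time_s: 7.07
ee_pos: [0.6221, -0.2968, 0.0986]
tcp_rot: [[0.948, -0.318, -0.002], [-0.318, -0.948, 0.001], [-0.002, -0.0, -1.0]]
force: [1.0, 0.9, -0.6]
grip_width: 0.379
grasp_force: 10.0
```

Emit:
{"name": "send_rows", "arguments": {
  "plan": [
    [0, 0, 0, 0, 0, 0, 0.8],
    [0, 0, 0, 0, 0, 0, 0.8],
    [0, 0, 0, 0, 0, 0, 0.8],
    [0, 0, 0, 0, 0, 0, 0.8],
    [0, 0, 0, 0, 0, 0, 0.8]
  ]
}}

```text
time_s: 7.48
ee_pos: [0.6232, -0.2932, 0.1002]
tcp_rot: [[0.949, -0.316, -0.0], [-0.316, -0.949, 0.0], [-0.001, -0.0, -1.0]]
force: [0.7, 0.1, -1.3]
grip_width: 0.379
grasp_force: 10.0
```

```bash
python3 -c "
from go import *
plan((623.3,-294,40,-18.5),(623.3,-294,23,-18.5))"
```

```text
t 7.48 tcp [ 623.2 -293.2  100.2] yaw -18.42 width 35.6 q6 1.40
[0.3, 0.8, 60.2] [-0.0, 0.001, 0.001]
[0.0, 0.0, 17.0] [0.0, 0.0, 0.0]
```

Emit:
{"name": "send_rows", "arguments": {
  "plan": [
    [0, 0.8, 30, 0, 0, 0, 0.8],
    [0, 0.8, 55, 0, 0, 0, 0.8],
    [0, 0.8, 70, 0, 0, 0, 0.8],
    [0, 0.8, 75, 0, 0, 0, 0.8],
    [0, 0.8, 77.5, 0, 0, 0, 0.8],
    [0, 0.8, 77.5, 0, 0, 0, 0.8],
    [0, 0.8, 77.5, 0, 0, 0, 0.8],
    [0, 0.8, 77.5, 0, 0, 0, 0.8]
  ]
}}

```text
time_s: 8.15
ee_pos: [0.6234, -0.2956, 0.0244]
tcp_rot: [[0.948, -0.318, 0.002], [-0.318, -0.948, -0.001], [0.002, 0.0, -1.0]]
force: [0.4, 0.1, -0.5]
grip_width: 0.38
grasp_force: 10.0
```

Emit:
{"name": "send_rows", "arguments": {
  "plan": [
    [0, 0, 0, 0, 0, 0, 0.8],
    [0, 0, 0, 0, 0, 0, 0.8],
    [0, 0, 0, 0, 0, 0, 0.45],
    [0, 0, 0, 0, 0, 0, 0.45],
    [0, 0, 0, 0, 0, 0, 0.45]
  ]
}}

```text
time_s: 8.57
ee_pos: [0.6228, -0.2954, 0.0231]
tcp_rot: [[0.948, -0.318, 0.0], [-0.318, -0.948, -0.0], [0.0, 0.0, -1.0]]
force: [-0.8, 0.2, -1.0]
grip_width: 0.539
grasp_force: 0.0
```

Emit:
{"name": "send_rows", "arguments": {
  "plan": [
    [0, 0, -20, 0, 0, 0, 0.45],
    [0, 0, -60, 0, 0, 0, 0.45],
    [0, 0, -100, 0, 0, 0, 0.45],
    [0, 0, -120, 0, 0, 0, 0.45],
    [0, 60, -120, 0, 0, 0, 0.2],
    [0, 0, -120, 0, 0, 0, 0.2]
  ]
}}

```text
time_s: 9.07
ee_pos: [0.6167, -0.3112, 0.1448]
tcp_rot: [[0.942, -0.335, 0.002], [-0.335, -0.942, -0.004], [0.003, 0.003, -1.0]]
force: [0.6, -2.3, -1.4]
grip_width: 0.651
grasp_force: 0.0
```

```bash
python3 -c "
from go import *
from look import *
plan()
for n,uv,ub in (('top',(314,165),(314,167)),('side',(250,150),(249,160))):
  d=optics.get_image(n); cv2.imwrite('pics/d_%s.png'%n,cv2.resize(d['pixels'][90:270,180:420],None,fx=3,fy=3))
  try: print(fit(d,'small',uv,z=.012)); print(fit(d,'board',ub))
  except Exception as e: print(e)"
```

```text
t 9.07 tcp [ 616.7 -311.2  144.8] yaw -19.56 width 61.2 q6 1.39
need at least one array to concatenate
(np.float64(623.2699181169181), np.float64(-294.88738859111817), np.float64(69.44145887350322), np.float64(0.05387982165444191))
(np.float64(623.0941223027346), np.float64(-296.92376579114807), np.float64(70.30776444167405), np.float64(0.11969914752835667))
```

View pics/d_side.png

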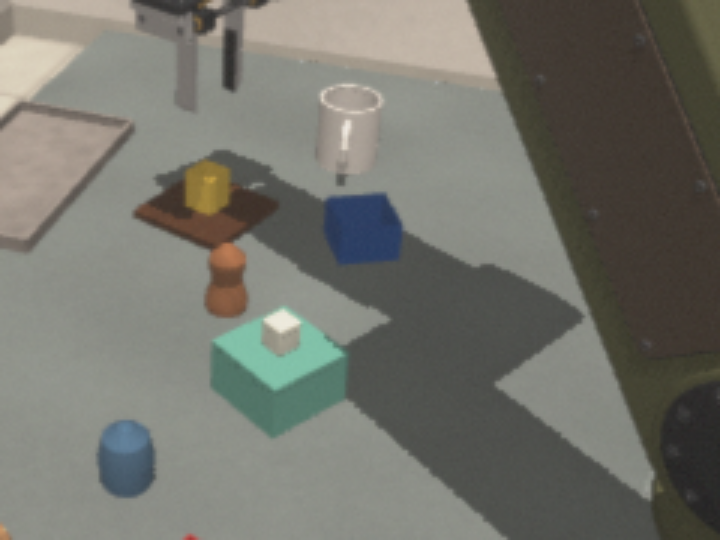

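```bash
python3 -c "
from go import *
from look import *
optics.get_image('side');optics.get_image('side')
plan((533,-26,143,26.5),(442.2,242.4,143,71.7))"
```

```text
t 9.27 tcp [ 622.8 -295.1  143. ] yaw -18.48 width 74.5 q6 1.40
[-170.4, -226.8, -0.0] [-0.0, 0.0, -0.785]
[38.5, -280.7, 0.0] [0.0, 0.0, -0.789]
```

Emit:
{"name": "send_rows", "arguments": {
  "plan": [
    [-21, -28, 0, 0, 0, -0.1, 0.2],
    [-43, -57, 0, 0, 0, -0.2, 0.2],
    [-64, -85, 0, 0, 0, -0.3, 0.2],
    [-85, -113, 0, 0, 0, -0.4, 0.2],
    [-107, -142, 0, 0, 0, -0.5, 0.2],
    [-128, -170, 0, 0, 0, -0.6, 0.2],
    [-149, -198, 0, 0, 0, -0.69, 0.2],
    [-170, -227, 0, 0, 0, -0.785, 0.2]
  ]
}}

```text
time_s: 9.93
ee_pos: [0.5329, -0.0246, 0.1431]
tcp_rot: [[0.893, 0.45, 0.0], [0.45, -0.893, -0.0], [0.0, 0.0, -1.0]]
force: [0.9, -0.4, -1.0]
grip_width: 0.802
grasp_force: 0.0
```

Emit:
{"name": "send_rows", "arguments": {
  "plan": [
    [5, -35, 0, 0, 0, -0.1, 0.2],
    [10, -70, 0, 0, 0, -0.2, 0.2],
    [15, -105, 0, 0, 0, -0.3, 0.2],
    [19, -140, 0, 0, 0, -0.4, 0.2],
    [24, -175, 0, 0, 0, -0.5, 0.2],
    [29, -210, 0, 0, 0, -0.6, 0.2],
    [34, -246, 0, 0, 0, -0.69, 0.2],
    [38.5, -281, 0, 0, 0, -0.789, 0.2]
  ]
}}

```text
time_s: 10.6
ee_pos: [0.4421, 0.2444, 0.1432]
tcp_rot: [[0.31, 0.951, 0.0], [0.951, -0.31, 0.0], [0.0, 0.0, -1.0]]
force: [0.4, 0.1, 0.0]
grip_width: 0.799
grasp_force: 0.0
```

Emit:
{"name": "send_rows", "arguments": {
  "plan": [
    [0, 0, 0, 0, 0, 0, 0.2],
    [0, 0, 0, 0, 0, 0, 0.2],
    [0, 0, 0, 0, 0, 0, 0.2],
    [0, 0, 0, 0, 0, 0, 0.2],
    [0, 0, 0, 0, 0, 0, 0.2],
    [0, 0, 0, 0, 0, 0, 0.2]
  ]
}}

```text
time_s: 11.1
ee_pos: [0.4433, 0.2418, 0.143]
tcp_rot: [[0.316, 0.949, 0.0], [0.949, -0.316, -0.0], [-0.0, 0.0, -1.0]]
force: [0.5, 0.1, 0.8]
grip_width: 0.798
grasp_force: 0.0
```

```bash
python3 -c "
from go import *
from look import *
d=optics.get_image('top'); optics.get_image('side')
plan((442.2,242.4,11,71.7))
cv2.imwrite('pics/e_top.png',d['pixels'])
try: print(fit(d,'small',(314,165),z=.012)); print(fit(d,'board',(314,167)))
except Exception as e: print(e)"
```

```text
t 11.20 tcp [443.2 242.1 143. ] yaw 71.60 width 75.4 q6 0.75
[-0.0, -1.0, 132.0] [0.0, -0.0, -0.002]
(np.float64(623.2042706866621), np.float64(-295.27221647036777), np.float64(76.57686860011854), np.float64(0.10632139261241258))
(np.float64(623.9227246610382), np.float64(-293.27696890320334), np.float64(71.86500369538764), np.float64(0.031777084659601725))
```

View pics/e_top.png

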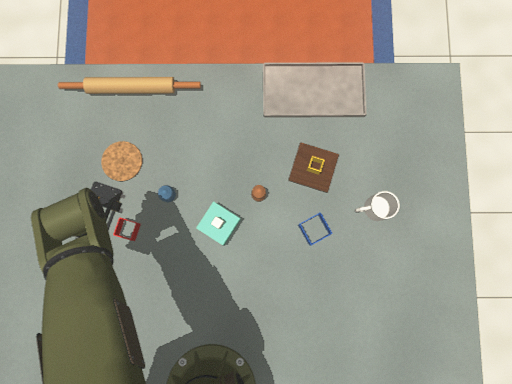

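```bash
python3 - <<'E'
from look import *
out=[]
for n,c in(("top",(314,166)),("side",(249,155))):
    d=optics.get_image(n); px=d["pixels"]; h=cv2.cvtColor(px,cv2.COLOR_BGR2HSV)
    x,y=c; f=8
    im=cv2.resize(px[y-32:y+32,x-32:x+32],None,fx=6,fy=6,interpolation=cv2.INTER_NEAREST)
    for o,z in(("small",.012),("board",0)):
        H=hull_obs(d,o,np.array(c)); r=fit(d,o,c,z=z); print(n,o,np.round(r,3))
        P=cv2.convexHull(proj(d,box((r[0]/1000,r[1]/1000,np.radians(r[2])),OBJ[o][0],OBJ[o][1],z)).astype(np.float32))[:,0]
        for q,col in((H,(255,0,255)),(P,(255,255,0))): cv2.polylines(im,[np.int32((q-[x-32,y-32]+.5)*6)],True,col)
    out.append(im)
    print(h[y-3,x-10:x+12].tolist())
cv2.imwrite("pics/f.png",np.hstack(out))
E
```

```text
top small [ 6.23234e+02 -2.95259e+02  7.67180e+01  1.09000e-01]
top board [ 6.23980e+02 -2.93057e+02  7.18550e+01  3.40000e-02]
[[11, 122, 115], [12, 126, 117], [13, 125, 118], [11, 119, 118], [12, 123, 112], [22, 164, 177], [22, 177, 223], [22, 165, 156], [10, 102, 90], [10, 122, 111], [13, 113, 106], [9, 116, 108], [9, 111, 110], [10, 118, 112], [12, 126, 111], [14, 132, 116], [19, 144, 126], [22, 161, 138], [23, 183, 231], [22, 169, 178], [8, 96, 93], [11, 115, 115]]Traceback (most recent call last):
  File "<stdin>", line 8, in <module>
  File "look.py", line 29, in hull_obs
    return (cv2.convexHull(np.vstack(cs))[:,0]+.5)/S-.5
                           ~~~~~~~~~^^^^
    return _nx.concatenate(arrs, 0, dtype=dtype, casting=casting)
           ~~~~~~~~~~~~~~~^^^^^^^^^^^^^^^^^^^^^^^^^^^^^^^^^^^^^^^
ValueError: need at least one array to concatenate
```

```bash
python3 - <<'E'
from look import *
out=[]
OBJ["small"]=OBJ["small"][:3]+((17,110,60),(34,255,255))
for n,c in(("top",(314,166)),):
    d=optics.get_image(n); px=d["pixels"]; x,y=c; s=12
    im=cv2.resize(px[y-30:y+30,x-30:x+30],None,fx=10,fy=10,interpolation=cv2.INTER_NEAREST)
    for o,z in(("small",.012),("board",0)):
        H=hull_obs(d,o,np.array(c)); r=fit(d,o,c,z=z); print(n,o,np.round(r,3))
        P=cv2.convexHull(proj(d,box((r[0]/1000,r[1]/1000,np.radians(r[2])),OBJ[o][0],OBJ[o][1],z)).astype(np.float32))[:,0]
        for q,col in((H,(255,0,255)),(P,(255,255,0))): cv2.polylines(im,[np.int32((q-[x-30,y-30]+.5)*10)],True,col)
    T=proj(d,box((.6229,-.2953,np.radians(71.5)),.018,.045,.012)).astype(np.float32)
    cv2.polylines(im,[np.int32((cv2.convexHull(T)[:,0]-[x-30,y-30]+.5)*10)],True,(0,255,0))
cv2.imwrite("pics/f.png",im)
E
```

```text
top small [ 6.23102e+02 -2.95322e+02  7.81680e+01  1.26000e-01]
top board [ 6.23959e+02 -2.93142e+02  7.18770e+01  3.10000e-02]
```

View pics/f.png

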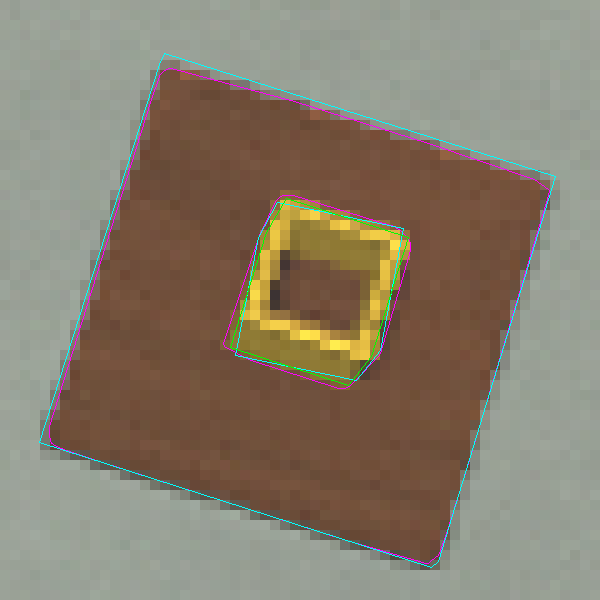

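```bash
python3 - <<'E'
from look import *
d=optics.get_image("top"); c=(314,166)
for S0 in(45,60,75):
    OBJ["board"]=(.060,.012,0,(165,S0,10),(34,255,255))
    print(S0,np.round(fit(d,"board",c),3))
px=cv2.imread("pics/side0.png"); ds=optics.get_image("side"); ds["pixels"]=px
for S0 in(45,60,75):
    OBJ["board"]=(.060,.012,0,(165,S0,10),(34,255,255))
    print(S0,np.round(fit(ds,"board",(249,160)),3))
E
```

```text
45 [ 6.23298e+02 -2.93236e+02  7.21160e+01  9.00000e-03]
60 [ 6.23667e+02 -2.93349e+02  7.16620e+01  2.20000e-02]
75 [ 6.24104e+02 -2.93225e+02  7.14480e+01  3.50000e-02]
45 [ 6.14652e+02 -2.59747e+02  4.44120e+01  4.46000e-01]
60 [ 6.14185e+02 -2.60666e+02  4.42990e+01  4.38000e-01]
75 [ 6.13569e+02 -2.61444e+02  4.41920e+01  4.31000e-01]
```

```bash
python3 - <<'E'
from look import *
px=cv2.imread("pics/side0.png"); ds=optics.get_image("side"); ds["pixels"]=px
for S0 in(35,45,60):
    OBJ["board"]=(.060,.012,0,(170,S0,10),(20,255,255)) 
    m=np.zeros_like(px); m[135:182,215:285]=px[135:182,215:285]; m[175:,250:]=0; ds["pixels"]=m
    print(S0,np.round(fit(ds,"board",(249,160)),3))
    print(np.round(fit({**ds,"pixels":px},"small",(212,210)),3))
E
```

```text
35 [ 6.22632e+02 -2.93053e+02  7.23850e+01  1.94000e-01]
[6.22844e+02 1.69850e+01 6.91910e+01 2.60000e-02]
45 [ 6.22414e+02 -2.92682e+02  7.20260e+01  1.78000e-01]
[6.22844e+02 1.69850e+01 6.91910e+01 2.60000e-02]
60 [ 6.22020e+02 -2.91852e+02  7.19490e+01  1.33000e-01]
[6.22844e+02 1.69850e+01 6.91910e+01 2.60000e-02]
```

```bash
python3 -c "
from go import *
plan((533,-26,143,26.5),(623.1,-293.5,143,-18.2))"
```

```text
t 11.50 tcp [442.9 242.6 143. ] yaw 71.66 width 75.6 q6 0.75
[-226.6, 170.0, -0.0] [-0.0, -0.0, 0.788]
[-38.7, 279.6, 0.0] [0.0, 0.0, 0.78]
```

Emit:
{"name": "send_rows", "arguments": {
  "plan": [
    [-28, 21, 0, 0, 0, 0.1, 0.2],
    [-57, 43, 0, 0, 0, 0.2, 0.2],
    [-85, 64, 0, 0, 0, 0.3, 0.2],
    [-113, 85, 0, 0, 0, 0.4, 0.2],
    [-142, 107, 0, 0, 0, 0.5, 0.2],
    [-170, 128, 0, 0, 0, 0.6, 0.2],
    [-198, 149, 0, 0, 0, 0.69, 0.2],
    [-226.6, 170, 0, 0, 0, 0.788, 0.2]
  ]
}}

```text
time_s: 12.17
ee_pos: [0.5333, -0.0277, 0.1431]
tcp_rot: [[0.897, 0.443, 0.0], [0.443, -0.897, -0.0], [0.0, 0.0, -1.0]]
force: [-0.2, -0.2, 0.4]
grip_width: 0.802
grasp_force: 0.0
```

Emit:
{"name": "send_rows", "arguments": {
  "plan": [
    [-5, 35, 0, 0, 0, 0.1, 0.3],
    [-10, 70, 0, 0, 0, 0.2, 0.3],
    [-15, 105, 0, 0, 0, 0.3, 0.3],
    [-19, 140, 0, 0, 0, 0.4, 0.3],
    [-24, 175, 0, 0, 0, 0.5, 0.3],
    [-29, 210, 0, 0, 0, 0.6, 0.3],
    [-34, 246, 0, 0, 0, 0.69, 0.3],
    [-38.7, 279.6, 0, 0, 0, 0.78, 0.3]
  ]
}}

```text
time_s: 12.83
ee_pos: [0.6234, -0.2954, 0.1428]
tcp_rot: [[0.949, -0.316, -0.0], [-0.316, -0.949, 0.0], [-0.0, -0.0, -1.0]]
force: [1.0, 1.2, -0.2]
grip_width: 0.702
grasp_force: 0.0
```

Emit:
{"name": "send_rows", "arguments": {
  "plan": [
    [0, 0, 20, 0, 0, 0, 0.3],
    [0, 0, 40, 0, 0, 0, 0.3],
    [0, 0, 55, 0, 0, 0, 0.3],
    [0, 0, 60, 0, 0, 0, 0.3],
    [0, 0, 60, 0, 0, 0, 0.3],
    [0, 0, 60, 0, 0, 0, 0.3],
    [0, 0, 60, 0, 0, 0, 0.3],
    [0, 0, 60, 0, 0, 0, 0.3]
  ]
}}

```text
time_s: 13.5
ee_pos: [0.6237, -0.2935, 0.0843]
tcp_rot: [[0.95, -0.312, 0.002], [-0.312, -0.95, -0.001], [0.002, 0.0, -1.0]]
force: [0.3, 0.0, 0.1]
grip_width: 0.699
grasp_force: 0.0
```

```bash
python3 -c "
from go import *
from rig import optics
for i in range(2): optics.get_image('side')
plan((623.1,-293.5,25,-18.2))"
```

```text
t 13.60 tcp [ 623.5 -293.5   83.9] yaw -18.17 width 66.0 q6 1.39
[-0.4, 0.1, 58.9] [0.0, -0.001, 0.001]
```

Emit:
{"name": "send_rows", "arguments": {
  "plan": [
    [0, 0, 25, 0, 0, 0, 0.3],
    [0, 0, 45, 0, 0, 0, 0.3],
    [0, 0, 57, 0, 0, 0, 0.3],
    [0, 0, 58, 0, 0, 0, 0.3],
    [0, 0, 58, 0, 0, 0, 0.3],
    [0, 0, 58, 0, 0, 0, 0.3],
    [0, 0, 58, 0, 0, 0, 0.3]
  ]
}}

```text
time_s: 14.18
ee_pos: [0.6239, -0.2937, 0.0265]
tcp_rot: [[0.95, -0.312, 0.002], [-0.312, -0.95, -0.001], [0.002, 0.0, -1.0]]
force: [-0.2, -1.0, -0.8]
grip_width: 0.701
grasp_force: 0.0
```

Emit:
{"name": "send_rows", "arguments": {
  "plan": [
    [0, 0, 0, 0, 0, 0, 0.5],
    [0, 0, 0, 0, 0, 0, 0.8],
    [0, 0, 0, 0, 0, 0, 0.8],
    [0, 0, 0, 0, 0, 0, 0.8],
    [0, 0, 0, 0, 0, 0, 0.8],
    [0, 0, 0, 0, 0, 0, 0.8],
    [0, 0, 0, 0, 0, 0, 0.8]
  ],
  "newtons": 6
}}

```text
time_s: 14.77
ee_pos: [0.6232, -0.2935, 0.0251]
tcp_rot: [[0.95, -0.312, 0.0], [-0.312, -0.95, -0.0], [0.0, 0.0, -1.0]]
force: [-0.5, -1.2, 1.1]
grip_width: 0.38
grasp_force: 6.0
```

Emit:
{"name": "send_rows", "arguments": {
  "plan": [
    [0, 0, 0, 0, 0, 0, 0.4],
    [0, 0, 0, 0, 0, 0, 0.4],
    [0, 0, 0, 0, 0, 0, 0.4],
    [0, 0, -30, 0, 0, 0, 0.4],
    [0, 0, -60, 0, 0, 0, 0.4],
    [0, 0, -90, 0, 0, 0, 0.4],
    [0, 0, -117, 0, 0, 0, 0.4],
    [0, 0, -117, 0, 0, 0, 0.4]
  ]
}}

```text
time_s: 15.43
ee_pos: [0.625, -0.2943, 0.1486]
tcp_rot: [[0.95, -0.312, 0.008], [-0.312, -0.95, -0.004], [0.009, 0.002, -1.0]]
force: [0.3, -0.0, 0.4]
grip_width: 0.604
grasp_force: 0.0
```

```bash
python3 -c "
from go import *
from rig import optics
for i in range(4): optics.get_image('side')
plan((533,-26,143,26.5),(442,242.4,143,71.7))"
```

```text
t 15.63 tcp [ 622.7 -293.1  140.5] yaw -18.17 width 56.2 q6 1.39
[-168.6, -225.8, -2.1] [-0.001, 0.002, -0.78]
[38.3, -280.8, 0.0] [0.0, 0.0, -0.789]
```

Emit:
{"name": "send_rows", "arguments": {
  "plan": [
    [-21, -28, 0, 0, 0, -0.1, 0.2],
    [-43, -57, 0, 0, 0, -0.2, 0.2],
    [-64, -85, 0, 0, 0, -0.3, 0.2],
    [-85, -113, 0, 0, 0, -0.4, 0.2],
    [-107, -142, 0, 0, 0, -0.5, 0.2],
    [-128, -170, 0, 0, 0, -0.6, 0.2],
    [-149, -198, 0, 0, 0, -0.69, 0.2],
    [-169, -226, 0, 0, 0, -0.78, 0.2]
  ]
}}

```text
time_s: 16.3
ee_pos: [0.5316, -0.0244, 0.1406]
tcp_rot: [[0.893, 0.45, -0.002], [0.45, -0.893, 0.0], [-0.002, -0.001, -1.0]]
force: [0.5, 0.7, -0.9]
grip_width: 0.797
grasp_force: 0.0
```

Emit:
{"name": "send_rows", "arguments": {
  "plan": [
    [5, -35, 0, 0, 0, -0.1, 0.2],
    [10, -70, 0, 0, 0, -0.2, 0.2],
    [15, -105, 0, 0, 0, -0.3, 0.2],
    [19, -140, 0, 0, 0, -0.4, 0.2],
    [24, -175, 0, 0, 0, -0.5, 0.2],
    [29, -210, 0, 0, 0, -0.6, 0.2],
    [34, -246, 0, 0, 0, -0.69, 0.2],
    [38.3, -281, 0, 0, 0, -0.789, 0.2]
  ]
}}

```text
time_s: 16.97
ee_pos: [0.4406, 0.2439, 0.1408]
tcp_rot: [[0.309, 0.951, -0.002], [0.951, -0.309, -0.001], [-0.001, -0.001, -1.0]]
force: [1.2, -0.3, -0.0]
grip_width: 0.801
grasp_force: 0.0
```

Emit:
{"name": "send_rows", "arguments": {
  "plan": [
    [0, 0, 30, 0, 0, 0, 0.2],
    [0, 0, 50, 0, 0, 0, 0.2],
    [0, 0, 60, 0, 0, 0, 0.2],
    [0, 0, 60, 0, 0, 0, 0.2],
    [0, 0, 60, 0, 0, 0, 0.2],
    [0, 0, 60, 0, 0, 0, 0.2],
    [0, 0, 60, 0, 0, 0, 0.2]
  ]
}}

```text
time_s: 17.55
ee_pos: [0.4426, 0.2425, 0.083]
tcp_rot: [[0.314, 0.949, 0.002], [0.949, -0.314, 0.001], [0.001, 0.001, -1.0]]
force: [-0.0, -0.0, -0.1]
grip_width: 0.801
grasp_force: 0.0
```

```bash
python3 -c "
from go import *
from look import *
OBJ['board']=(.060,.012,0,(165,45,10),(34,255,255))
d=optics.get_image('top'); optics.get_image('top')
print(np.round(fit(d,'board',(314,167)),2),np.round(fit(d,'small',(316,165),z=.012),2))
for i in range(3): optics.get_image('side')
plan((442,242.4,11,71.7))"
```

```text
[ 6.2331e+02 -2.9333e+02  7.2060e+01  1.0000e-02] [ 6.2379e+02 -2.9347e+02  7.6870e+01  1.0000e-01]
t 17.80 tcp [442.1 242.6  82.3] yaw 71.71 width 75.1 q6 0.75
[-0.2, -0.1, 71.3] [0.0, -0.0, 0.0]
```

Emit:
{"name": "send_rows", "arguments": {
  "plan": [
    [0, 0, 25, 0, 0, 0, 0.2],
    [0, 0, 50, 0, 0, 0, 0.2],
    [0, 0, 66, 0, 0, 0, 0.2],
    [0, 0, 71, 0, 0, 0, 0.2],
    [0, 0, 71, 0, 0, 0, 0.2],
    [0, 0, 71, 0, 0, 0, 0.2],
    [0, 0, 71, 0, 0, 0, 0.2]
  ]
}}

```text
time_s: 18.38
ee_pos: [0.4426, 0.2429, 0.0121]
tcp_rot: [[0.314, 0.95, 0.002], [0.95, -0.314, 0.001], [0.001, 0.001, -1.0]]
force: [-0.4, 0.0, -0.2]
grip_width: 0.799
grasp_force: 0.0
```

Emit:
{"name": "send_rows", "arguments": {
  "plan": [
    [0, 0, 0, 0, 0, 0, 0.4],
    [0, 0, 0, 0, 0, 0, 0.6],
    [0, 0, 0, 0, 0, 0, 0.6],
    [0, 0, 0, 0, 0, 0, 0.6],
    [0, 0, 0, 0, 0, 0, 0.6],
    [0, 0, 0, 0, 0, 0, 0.6]
  ],
  "newtons": 10
}}

```text
time_s: 18.88
ee_pos: [0.4421, 0.2426, 0.0113]
tcp_rot: [[0.314, 0.95, 0.0], [0.95, -0.314, 0.0], [0.0, 0.0, -1.0]]
force: [-1.4, 0.1, 4.7]
grip_width: 0.553
grasp_force: 10.0
```

Emit:
{"name": "send_rows", "arguments": {
  "plan": [
    [0, 0, 0, 0, 0, 0, 0.06],
    [0, 0, 0, 0, 0, 0, 0.06],
    [0, 0, 0, 0, 0, 0, 0.06],
    [0, 0, 0, 0, 0, 0, 0.06],
    [0, 0, 0, 0, 0, -0.12, 0.06],
    [0, 0, 0, 0, 0, -0.24, 0.06],
    [0, 0, 0, 0, 0, -0.36, 0.06],
    [0, 0, 0, 0, 0, -0.48, 0.06]
  ]
}}

```text
time_s: 19.55
ee_pos: [0.4419, 0.2425, 0.0109]
tcp_rot: [[-0.166, 0.986, -0.0], [0.986, 0.166, -0.0], [-0.0, -0.0, -1.0]]
force: [-0.3, 0.3, -0.3]
grip_width: 0.937
grasp_force: 0.0
```

Emit:
{"name": "send_rows", "arguments": {
  "plan": [
    [0, 0, 0, 0, 0, -0.12, 0.06],
    [0, 0, 0, 0, 0, -0.24, 0.06],
    [0, 0, 0, 0, 0, -0.36, 0.06],
    [0, 0, 0, 0, 0, -0.48, 0.06],
    [0, 0, 0, 0, 0, -0.6, 0.06],
    [0, 0, 0, 0, 0, -0.72, 0.06],
    [0, 0, 0, 0, 0, -0.84, 0.06],
    [0, 0, 0, 0, 0, -0.96, 0.06]
  ]
}}

```text
time_s: 20.22
ee_pos: [0.4419, 0.2426, 0.0109]
tcp_rot: [[-0.903, 0.429, -0.0], [0.429, 0.903, -0.0], [0.0, -0.0, -1.0]]
force: [0.0, -0.1, 0.5]
grip_width: 0.944
grasp_force: 0.0
```

Emit:
{"name": "send_rows", "arguments": {
  "plan": [
    [0, 0, 0, 0, 0, -0.12, 0.06],
    [0, 0, 0, 0, 0, -0.131, 0.06],
    [0, 0, 0, 0, 0, -0.131, 0.06],
    [0, 0, 0, 0, 0, -0.131, 0.3],
    [0, 0, 0, 0, 0, -0.131, 0.6],
    [0, 0, 0, 0, 0, -0.131, 0.6],
    [0, 0, 0, 0, 0, -0.131, 0.6],
    [0, 0, 0, 0, 0, -0.131, 0.6]
  ]
}}

```text
time_s: 20.88
ee_pos: [0.4419, 0.2426, 0.011]
tcp_rot: [[-0.949, 0.314, 0.0], [0.314, 0.949, -0.0], [-0.0, -0.0, -1.0]]
force: [0.1, -0.8, -0.1]
grip_width: 0.623
grasp_force: 0.0
```

```bash
python3 -c "
from go import *
from look import *
for i in range(2): d=optics.get_image('side')
cv2.imwrite('pics/g_side.png',cv2.resize(d['pixels'][180:340,150:350],None,fx=3,fy=3))
plan()
print(manip.get_state()['grasp_force'])"
```

```text
t 20.98 tcp [441.9 242.6  10.9] yaw 161.71 width 52.3 q6 -0.82
9.955688863992691
```

View pics/g_side.png

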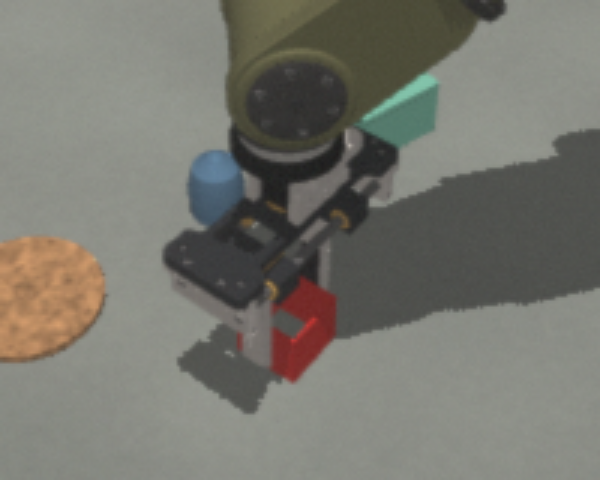

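Emit:
{"name": "send_rows", "arguments": {
  "plan": [
    [0, 0, -20, 0, 0, 0, 0.6],
    [0, 0, -50, 0, 0, 0, 0.6],
    [0, 0, -85, 0, 0, 0, 0.6],
    [0, 0, -110, 0, 0, 0, 0.6],
    [0, 0, -120, 0, 0, 0, 0.6],
    [0, 0, -120, 0, 0, 0, 0.6]
  ]
}}

```text
time_s: 21.48
ee_pos: [0.4428, 0.243, 0.1328]
tcp_rot: [[-0.95, 0.314, 0.003], [0.314, 0.95, 0.002], [-0.003, 0.003, -1.0]]
force: [-0.3, -0.3, -0.0]
grip_width: 0.552
grasp_force: 10.0
```

```bash
python3 -c "
from go import *
from look import *
for i in range(4): d=optics.get_image('side')
plan((533,-26,131,161.8),(623.2,-293.5,131,161.8))"
```

```text
t 21.68 tcp [441.2 242.2 129.1] yaw 161.73 width 52.2 q6 -0.82
[-171.2, -225.9, -1.8] [-0.002, -0.002, -0.001]
[-169.2, -225.9, 0.0] [0.0, 0.0, 0.0]
```

Emit:
{"name": "send_rows", "arguments": {
  "plan": [
    [-21, -28, 0, 0, 0, 0, 0.6],
    [-43, -57, 0, 0, 0, 0, 0.6],
    [-64, -85, 0, 0, 0, 0, 0.6],
    [-85, -113, 0, 0, 0, 0, 0.6],
    [-107, -142, 0, 0, 0, 0, 0.6],
    [-128, -170, 0, 0, 0, 0, 0.6],
    [-149, -198, 0, 0, 0, 0, 0.6],
    [-170.6, -226.7, 0, 0, 0, 0, 0.6]
  ]
}}

```text
time_s: 22.35
ee_pos: [0.5326, -0.0278, 0.1294]
tcp_rot: [[-0.95, 0.313, -0.002], [0.313, 0.95, 0.0], [0.002, -0.0, -1.0]]
force: [-0.1, -0.2, -0.5]
grip_width: 0.553
grasp_force: 10.0
```

Emit:
{"name": "send_rows", "arguments": {
  "plan": [
    [-21, -28, 0, 0, 0, 0, 0.6],
    [-43, -57, 0, 0, 0, 0, 0.6],
    [-64, -85, 0, 0, 0, 0, 0.6],
    [-85, -113, 0, 0, 0, 0, 0.6],
    [-107, -142, 0, 0, 0, 0, 0.6],
    [-128, -170, 0, 0, 0, 0, 0.6],
    [-149, -198, 0, 0, 0, 0, 0.6],
    [-169.2, -226, 0, 0, 0, 0, 0.6]
  ]
}}

```text
time_s: 23.02
ee_pos: [0.6225, -0.2954, 0.1287]
tcp_rot: [[-0.95, 0.314, -0.002], [0.314, 0.95, 0.001], [0.003, 0.001, -1.0]]
force: [0.5, -0.2, -0.5]
grip_width: 0.555
grasp_force: 10.0
```

Emit:
{"name": "send_rows", "arguments": {
  "plan": [
    [0, 0, 20, 0, 0, 0, 0.6],
    [0, 0, 40, 0, 0, 0, 0.6],
    [0, 0, 50, 0, 0, 0, 0.6],
    [0, 0, 50, 0, 0, 0, 0.6],
    [0, 0, 50, 0, 0, 0, 0.6],
    [0, 0, 50, 0, 0, 0, 0.6],
    [0, 0, 50, 0, 0, 0, 0.6],
    [0, 0, 50, 0, 0, 0, 0.6]
  ]
}}

```text
time_s: 23.68
ee_pos: [0.6231, -0.2938, 0.0821]
tcp_rot: [[-0.95, 0.313, 0.001], [0.313, 0.95, -0.001], [-0.002, -0.0, -1.0]]
force: [-0.1, -0.7, -1.0]
grip_width: 0.552
grasp_force: 10.0
```

```bash
python3 -c "
from go import *
from look import *
for i in range(5): d=optics.get_image('side')
cv2.imwrite('pics/h_side.png',cv2.resize(d['pixels'][90:210,170:320],None,fx=4,fy=4))
plan((623.2,-293.5,23.4,161.8))"
```

```text
t 23.93 tcp [ 622.8 -293.8   81.2] yaw 161.74 width 52.2 q6 -1.75
[-0.3, 0.4, 57.8] [-0.0, 0.0, -0.001]
```

View pics/h_side.png

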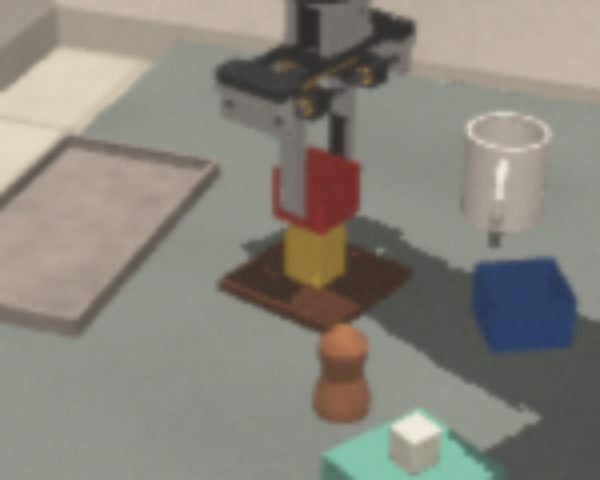

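Emit:
{"name": "send_rows", "arguments": {
  "plan": [
    [-0.3, 0.4, 12, 0, 0, 0, 0.6],
    [-0.3, 0.4, 26, 0, 0, 0, 0.6],
    [-0.3, 0.4, 40, 0, 0, 0, 0.6],
    [-0.3, 0.4, 51, 0, 0, 0, 0.6],
    [-0.3, 0.4, 56, 0, 0, 0, 0.6],
    [-0.3, 0.4, 57.6, 0, 0, 0, 0.6],
    [-0.3, 0.4, 57.6, 0, 0, 0, 0.6],
    [-0.3, 0.4, 57.6, 0, 0, 0, 0.6]
  ]
}}

```text
time_s: 24.6
ee_pos: [0.6231, -0.2936, 0.0231]
tcp_rot: [[-0.95, 0.313, -0.0], [0.313, 0.95, 0.0], [0.0, -0.0, -1.0]]
force: [-0.5, -0.2, 0.3]
grip_width: 0.554
grasp_force: 10.0
```

Emit:
{"name": "send_rows", "arguments": {
  "plan": [
    [0, 0, 0, 0, 0, 0, 0.6],
    [0, 0, 0, 0, 0, 0, 0.6],
    [0, 0, 0, 0, 0, 0, 0.6],
    [0, 0, 0, 0, 0, 0, 0.6],
    [0, 0, 0, 0, 0, 0, 0.25],
    [0, 0, 0, 0, 0, 0, 0.25],
    [0, 0, 0, 0, 0, 0, 0.25],
    [0, 0, 0, 0, 0, 0, 0.25]
  ]
}}

```text
time_s: 25.27
ee_pos: [0.6232, -0.2936, 0.0234]
tcp_rot: [[-0.95, 0.313, 0.0], [0.313, 0.95, -0.0], [-0.0, -0.0, -1.0]]
force: [0.6, -0.8, -0.0]
grip_width: 0.747
grasp_force: 0.0
```

Emit:
{"name": "send_rows", "arguments": {
  "plan": [
    [0, 0, -20, 0, 0, 0, 0.25],
    [0, 0, -50, 0, 0, 0, 0.25],
    [0, 0, -85, 0, 0, 0, 0.25],
    [0, 0, -110, 0, 0, 0, 0.05],
    [0, 0, -120, 0, 0, 0, 0.05],
    [0, 0, -120, 0, 0, 0, 0.05]
  ]
}}

```text
time_s: 25.77
ee_pos: [0.624, -0.294, 0.146]
tcp_rot: [[-0.95, 0.313, 0.004], [0.313, 0.95, -0.002], [-0.004, -0.001, -1.0]]
force: [-0.5, 0.4, 0.4]
grip_width: 0.926
grasp_force: 0.0
```

```bash
python3 -c "
from go import *
from look import *
for i in range(4): d=optics.get_image('side')
cv2.imwrite('pics/i_side.png',cv2.resize(d['pixels'][90:210,170:320],None,fx=4,fy=4))
plan((441.2,-291.5,143,118),(441.2,-291.5,60,118),(441.2,-291.5,11,118))
plan((441.2,-291.5,143,28),(441.2,-291.5,60,28),(441.2,-291.5,11,28))
print(manip.get_state()['qpos'][0])"
```

```text
t 25.97 tcp [ 622.5 -293.2  140.9] yaw 161.73 width 89.3 q6 -1.75
[172.7, -55.2, -1.6] [-0.001, -0.003, 0.763]
[0.0, 0.0, 83.0] [0.0, 0.0, 0.0]
[0.0, 0.0, 49.0] [0.0, 0.0, 0.0]
t 25.97 tcp [ 622.5 -293.2  140.9] yaw 161.73 width 89.3 q6 -1.75
[172.7, -55.2, -1.6] [-0.004, -0.002, 2.334]
[0.0, 0.0, 83.0] [0.0, 0.0, 0.0]
[0.0, 0.0, 49.0] [0.0, 0.0, 0.0]
-0.49338991472632837
```

View pics/i_side.png

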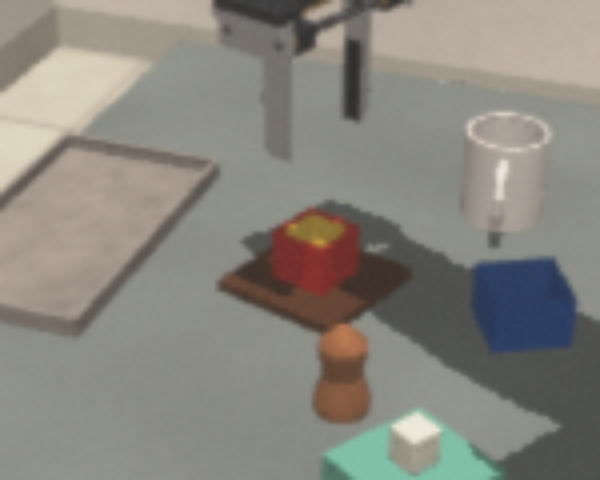

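Emit:
{"name": "send_rows", "arguments": {
  "plan": [
    [22, -7, 0, 0, 0, 0.1, 0],
    [44, -14, 0, 0, 0, 0.2, 0],
    [65, -21, 0, 0, 0, 0.3, 0],
    [87, -27, 0, 0, 0, 0.4, 0],
    [109, -34, 0, 0, 0, 0.5, 0],
    [131, -41, 0, 0, 0, 0.6, 0],
    [152, -48, 0, 0, 0, 0.7, 0],
    [174, -55, 0, 0, 0, 0.763, 0]
  ]
}}

```text
time_s: 26.63
ee_pos: [0.4391, -0.2907, 0.1418]
tcp_rot: [[-0.465, 0.885, -0.002], [0.885, 0.465, 0.001], [0.002, -0.001, -1.0]]
force: [0.6, -1.1, -0.0]
grip_width: 0.999
grasp_force: 0.0
```

Emit:
{"name": "send_rows", "arguments": {
  "plan": [
    [0, 0, 30, 0, 0, 0, 0],
    [0, 0, 60, 0, 0, 0, 0],
    [0, 0, 70, 0, 0, 0, 0],
    [0, 0, 70, 0, 0, 0, 0],
    [0, 0, 70, 0, 0, 0, 0],
    [0, 0, 70, 0, 0, 0, 0],
    [0, 0, 70, 0, 0, 0, 0],
    [0, 0, 70, 0, 0, 0, 0]
  ]
}}

```text
time_s: 27.3
ee_pos: [0.4412, -0.2915, 0.0744]
tcp_rot: [[-0.47, 0.883, 0.001], [0.883, 0.47, -0.001], [-0.002, 0.001, -1.0]]
force: [-0.2, 0.3, -0.2]
grip_width: 1.001
grasp_force: 0.0
```

```bash
python3 -c "
from go import *
from look import *
for i in range(3): d=optics.get_image('side')
plan((440.8,-291.3,11,118))
d=optics.get_image('top')
for o in ('large','medium','board'):
  try: print(o,np.round(fit(d,o,(315,228) if o=='large' else (316,165),z=.012 if o=='medium' else 0),2))
  except Exception as e: print(e)"
```

```text
t 27.45 tcp [ 440.9 -291.3   73.9] yaw 118.02 width 94.4 q6 -1.14
[0.1, -0.1, 62.9] [0.0, 0.001, 0.0]
need at least one array to concatenate
medium [ 6.2322e+02 -2.9321e+02  7.6970e+01  1.1000e-01]
board [ 6.2352e+02 -2.9331e+02  7.1440e+01  3.0000e-02]
```

Red is centred on the board to well under a millimetre. Now grip the blue one twice, at right angles.

Emit:
{"name": "send_rows", "arguments": {
  "plan": [
    [0, 0, 20, 0, 0, 0, 0],
    [0, 0, 40, 0, 0, 0, 0],
    [0, 0, 57, 0, 0, 0, 0],
    [0, 0, 62.5, 0, 0, 0, 0],
    [0, 0, 62.5, 0, 0, 0, 0],
    [0, 0, 62.5, 0, 0, 0, 0],
    [0, 0, 62.5, 0, 0, 0, 0]
  ]
}}

```text
time_s: 28.08
ee_pos: [0.4412, -0.2916, 0.012]
tcp_rot: [[-0.47, 0.883, 0.001], [0.883, 0.47, -0.001], [-0.001, 0.001, -1.0]]
force: [0.1, 0.5, -0.9]
grip_width: 0.997
grasp_force: 0.0
```

Emit:
{"name": "send_rows", "arguments": {
  "plan": [
    [0, 0, 0, 0, 0, 0, 0.2],
    [0, 0, 0, 0, 0, 0, 0.4],
    [0, 0, 0, 0, 0, 0, 0.4],
    [0, 0, 0, 0, 0, 0, 0.4],
    [0, 0, 0, 0, 0, 0, 0.4],
    [0, 0, 0, 0, 0, 0, 0.4]
  ],
  "newtons": 10
}}

```text
time_s: 28.58
ee_pos: [0.4408, -0.2913, 0.0111]
tcp_rot: [[-0.47, 0.883, 0.0], [0.883, 0.47, -0.0], [-0.0, 0.0, -1.0]]
force: [-1.1, -0.3, 3.2]
grip_width: 0.723
grasp_force: 10.0
```

Emit:
{"name": "send_rows", "arguments": {
  "plan": [
    [0, 0, 0, 0, 0, 0, 0],
    [0, 0, 0, 0, 0, 0, 0],
    [0, 0, 0, 0, 0, 0, 0],
    [0, 0, -20, 0, 0, 0, 0],
    [0, 0, -40, 0, 0, 0, 0],
    [0, 0, -60, 0, 0, 0, 0],
    [0, 0, -60, 0, 0, 0.1, 0],
    [0, 0, -60, 0, 0, 0.2, 0]
  ]
}}

```text
time_s: 29.25
ee_pos: [0.4411, -0.2916, 0.072]
tcp_rot: [[-0.281, 0.96, 0.002], [0.96, 0.281, -0.001], [-0.002, 0.001, -1.0]]
force: [-0.4, 0.8, -0.2]
grip_width: 1.004
grasp_force: 0.0
```

Emit:
{"name": "send_rows", "arguments": {
  "plan": [
    [0, 0, 0, 0, 0, 0.12, 0],
    [0, 0, 0, 0, 0, 0.24, 0],
    [0, 0, 0, 0, 0, 0.36, 0],
    [0, 0, 0, 0, 0, 0.48, 0],
    [0, 0, 0, 0, 0, 0.6, 0],
    [0, 0, 0, 0, 0, 0.72, 0],
    [0, 0, 0, 0, 0, 0.84, 0],
    [0, 0, 0, 0, 0, 0.96, 0]
  ]
}}

```text
time_s: 29.92
ee_pos: [0.4406, -0.2912, 0.0707]
tcp_rot: [[0.626, 0.779, -0.0], [0.779, -0.626, 0.0], [0.0, -0.0, -1.0]]
force: [-0.1, -0.6, 0.1]
grip_width: 1.001
grasp_force: 0.0
```

Emit:
{"name": "send_rows", "arguments": {
  "plan": [
    [0, 0, 0, 0, 0, 0.12, 0],
    [0, 0, 0, 0, 0, 0.24, 0],
    [0, 0, 0, 0, 0, 0.36, 0],
    [0, 0, 0, 0, 0, 0.411, 0],
    [0, 0, 0, 0, 0, 0.411, 0],
    [0, 0, 0, 0, 0, 0.411, 0]
  ]
}}

```text
time_s: 30.42
ee_pos: [0.4406, -0.2912, 0.0708]
tcp_rot: [[0.882, 0.471, -0.0], [0.471, -0.882, 0.0], [-0.0, -0.0, -1.0]]
force: [0.5, -0.0, 0.2]
grip_width: 1.001
grasp_force: 0.0
```

```bash
python3 -c "
from go import *
plan((440.8,-291.3,11,28))"
```

```text
t 30.42 tcp [ 440.6 -291.2   70.8] yaw 28.13 width 94.1 q6 0.43
[0.1, 0.2, 59.8] [-0.0, 0.0, 0.002]
```

Emit:
{"name": "send_rows", "arguments": {
  "plan": [
    [0, 0, 20, 0, 0, 0, 0],
    [0, 0, 40, 0, 0, 0, 0],
    [0, 0, 55, 0, 0, 0, 0],
    [0, 0, 60, 0, 0, 0, 0],
    [0, 0, 60, 0, 0, 0, 0],
    [0, 0, 60, 0, 0, 0, 0],
    [0, 0, 60, 0, 0, 0, 0.2],
    [0, 0, 60, 0, 0, 0, 0.4]
  ]
}}

```text
time_s: 31.08
ee_pos: [0.4411, -0.2916, 0.0118]
tcp_rot: [[0.883, 0.47, 0.001], [0.47, -0.883, -0.001], [0.001, 0.001, -1.0]]
force: [-0.0, 0.5, -0.7]
grip_width: 0.894
grasp_force: 0.0
```

Emit:
{"name": "send_rows", "arguments": {
  "plan": [
    [0, 0, 0, 0, 0, 0, 0.4],
    [0, 0, 0, 0, 0, 0, 0.4],
    [0, 0, 0, 0, 0, 0, 0.4],
    [0, 0, 0, 0, 0, 0, 0.4],
    [0, 0, 0, 0, 0, 0, 0.4],
    [0, 0, 0, 0, 0, 0, 0.4],
    [0, 0, 0, 0, 0, 0, 0.4]
  ]
}}

```text
time_s: 31.67
ee_pos: [0.4408, -0.2914, 0.0112]
tcp_rot: [[0.883, 0.47, 0.0], [0.47, -0.883, -0.0], [0.0, 0.0, -1.0]]
force: [-1.2, 1.0, 6.1]
grip_width: 0.727
grasp_force: 10.0
```

```bash
python3 -c "
from go import *
plan((440.6,-291.2,131,28),(623.2,-293.5,131,71.8))"
```

```text
t 31.67 tcp [ 440.8 -291.4   11.2] yaw 28.01 width 68.4 q6 0.43
[-0.1, -0.2, -119.8] [0.0, -0.0, 0.0]
[160.1, 87.8, 0.0] [0.0, 0.0, -0.764]
```

Emit:
{"name": "send_rows", "arguments": {
  "plan": [
    [0, 0, -20, 0, 0, 0, 0.4],
    [0, 0, -50, 0, 0, 0, 0.4],
    [0, 0, -85, 0, 0, 0, 0.4],
    [0, 0, -110, 0, 0, 0, 0.4],
    [0, 0, -120, 0, 0, 0, 0.4],
    [0, 0, -120, 0, 0, 0, 0.4],
    [0, 0, -120, 0, 0, 0, 0.4]
  ]
}}

```text
time_s: 32.25
ee_pos: [0.4404, -0.291, 0.1298]
tcp_rot: [[0.883, 0.47, -0.001], [0.47, -0.883, 0.0], [-0.0, -0.001, -1.0]]
force: [0.6, 0.4, -1.7]
grip_width: 0.721
grasp_force: 10.0
```

Emit:
{"name": "send_rows", "arguments": {
  "plan": [
    [20, 11, 0, 0, 0, -0.1, 0.4],
    [40, 22, 0, 0, 0, -0.2, 0.4],
    [60, 33, 0, 0, 0, -0.3, 0.4],
    [80, 44, 0, 0, 0, -0.4, 0.4],
    [100, 55, 0, 0, 0, -0.5, 0.4],
    [120, 66, 0, 0, 0, -0.6, 0.4],
    [140, 77, 0, 0, 0, -0.7, 0.4],
    [160, 88, 0, 0, 0, -0.764, 0.4]
  ]
}}

```text
time_s: 32.92
ee_pos: [0.6236, -0.2933, 0.1276]
tcp_rot: [[0.307, 0.952, -0.003], [0.952, -0.307, 0.002], [0.001, -0.004, -1.0]]
force: [-0.5, 0.1, -0.3]
grip_width: 0.727
grasp_force: 10.0
```

Emit:
{"name": "send_rows", "arguments": {
  "plan": [
    [0, 0, 20, 0, 0, 0, 0.4],
    [0, 0, 40, 0, 0, 0, 0.4],
    [0, 0, 50, 0, 0, 0, 0.4],
    [0, 0, 50, 0, 0, 0, 0.4],
    [0, 0, 50, 0, 0, 0, 0.4],
    [0, 0, 50, 0, 0, 0, 0.4],
    [0, 0, 50, 0, 0, 0, 0.4],
    [0, 0, 50, 0, 0, 0, 0.4]
  ]
}}

```text
time_s: 33.58
ee_pos: [0.6235, -0.2941, 0.082]
tcp_rot: [[0.313, 0.95, 0.001], [0.95, -0.313, -0.001], [-0.0, 0.002, -1.0]]
force: [0.7, -0.2, 0.0]
grip_width: 0.723
grasp_force: 10.0
```

```bash
python3 -c "
from go import *
from look import *
for i in range(5): d=optics.get_image('side')
cv2.imwrite('pics/j_side.png',cv2.resize(d['pixels'][90:210,170:320],None,fx=4,fy=4))
plan((623.2,-293.5,23.5,71.8))"
```

```text
t 33.83 tcp [ 623.3 -293.8   81.1] yaw 71.78 width 68.1 q6 -0.18
[0.3, -0.2, 57.6] [0.0, 0.0, -0.0]
```

View pics/j_side.png

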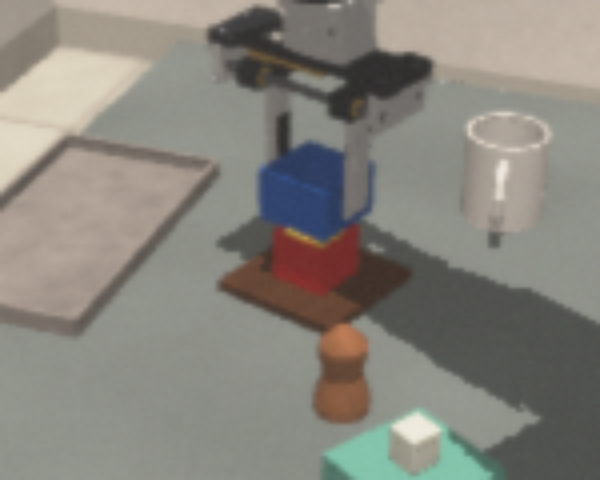

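Emit:
{"name": "send_rows", "arguments": {
  "plan": [
    [0.3, -0.2, 12, 0, 0, 0, 0.4],
    [0.3, -0.2, 26, 0, 0, 0, 0.4],
    [0.3, -0.2, 40, 0, 0, 0, 0.4],
    [0.3, -0.2, 51, 0, 0, 0, 0.4],
    [0.3, -0.2, 56, 0, 0, 0, 0.4],
    [0.3, -0.2, 57.5, 0, 0, 0, 0.4],
    [0.3, -0.2, 57.5, 0, 0, 0, 0.4],
    [0.3, -0.2, 57.5, 0, 0, 0, 0.4]
  ]
}}

```text
time_s: 34.5
ee_pos: [0.6232, -0.2935, 0.0231]
tcp_rot: [[0.313, 0.95, 0.0], [0.95, -0.313, 0.0], [0.0, 0.0, -1.0]]
force: [-0.6, -0.2, -0.1]
grip_width: 0.726
grasp_force: 10.0
```

Emit:
{"name": "send_rows", "arguments": {
  "plan": [
    [0, 0, 0, 0, 0, 0, 0.4],
    [0, 0, 0, 0, 0, 0, 0.4],
    [0, 0, 0, 0, 0, 0, 0.4],
    [0, 0, 0, 0, 0, 0, 0.4],
    [0, 0, 0, 0, 0, 0, 0.1],
    [0, 0, 0, 0, 0, 0, 0.1],
    [0, 0, 0, 0, 0, 0, 0.1],
    [0, 0, 0, 0, 0, 0, 0.1]
  ]
}}

```text
time_s: 35.17
ee_pos: [0.6232, -0.2935, 0.0234]
tcp_rot: [[0.313, 0.95, 0.0], [0.95, -0.313, -0.0], [-0.0, 0.0, -1.0]]
force: [0.1, -0.2, 1.1]
grip_width: 0.898
grasp_force: 0.0
```

Emit:
{"name": "send_rows", "arguments": {
  "plan": [
    [0, 0, -20, 0, 0, 0, 0.1],
    [0, 0, -50, 0, 0, 0, 0.1],
    [0, 0, -85, 0, 0, 0, 0.1],
    [0, 0, -110, 0, 0, 0, 0.3],
    [0, 0, -120, 0, 0, 0, 0.4],
    [0, 0, -120, 0, 0, 0, 0.4],
    [0, 0, -120, 0, 0, 0, 0.4]
  ]
}}

```text
time_s: 35.75
ee_pos: [0.6229, -0.2933, 0.1422]
tcp_rot: [[0.313, 0.95, -0.001], [0.95, -0.313, 0.0], [0.0, -0.001, -1.0]]
force: [-0.2, 0.1, -0.0]
grip_width: 0.649
grasp_force: 0.0
```

```bash
python3 -c "
from go import *
from look import *
for i in range(3): d=optics.get_image('side')
plan((456,-18.8,143,57.6),(456,-18.8,90,57.6),(456,-18.8,59,57.6))
print(np.round(fit(d,'large',(249,155),z=.012),2))"
```

```text
t 35.90 tcp [ 622.5 -293.1  141. ] yaw 71.78 width 56.5 q6 -0.18
[208.5, -243.9, -1.1] [-0.003, -0.0, 0.247]
[0.0, 0.0, 53.0] [0.0, 0.0, 0.0]
[0.0, 0.0, 31.0] [0.0, 0.0, 0.0]
[ 6.2413e+02 -2.9437e+02  7.1650e+01  4.0000e-02]
```

Emit:
{"name": "send_rows", "arguments": {
  "plan": [
    [26, -30, 0, 0, 0, 0.03, 0.4],
    [52, -61, 0, 0, 0, 0.06, 0.4],
    [78, -91, 0, 0, 0, 0.09, 0.4],
    [104, -122, 0, 0, 0, 0.12, 0.4],
    [130, -153, 0, 0, 0, 0.15, 0.4],
    [156, -183, 0, 0, 0, 0.18, 0.4],
    [182, -214, 0, 0, 0, 0.21, 0.4],
    [208.5, -244.3, 0, 0, 0, 0.247, 0.4]
  ]
}}

```text
time_s: 36.57
ee_pos: [0.4544, -0.0177, 0.1422]
tcp_rot: [[0.537, 0.844, -0.002], [0.844, -0.537, 0.0], [-0.001, -0.002, -1.0]]
force: [0.3, -0.0, 0.0]
grip_width: 0.602
grasp_force: 0.0
```

Emit:
{"name": "send_rows", "arguments": {
  "plan": [
    [0, 0, 20, 0, 0, 0, 0.4],
    [0, 0, 40, 0, 0, 0, 0.4],
    [0, 0, 45, 0, 0, 0, 0.4],
    [0, 0, 45, 0, 0, 0, 0.4],
    [0, 0, 45, 0, 0, 0, 0.4],
    [0, 0, 45, 0, 0, 0, 0.4],
    [0, 0, 45, 0, 0, 0, 0.4],
    [0, 0, 45, 0, 0, 0, 0.4]
  ]
}}

```text
time_s: 37.23
ee_pos: [0.4566, -0.0192, 0.0989]
tcp_rot: [[0.536, 0.844, 0.001], [0.844, -0.536, -0.0], [0.0, 0.001, -1.0]]
force: [0.8, 0.2, -0.4]
grip_width: 0.601
grasp_force: 0.0
```

```bash
python3 -c "
from go import *
from look import *
d=optics.get_image('side')
try: print(np.round(fit(d,'large',(249,155),z=.012),2))
except Exception as e: print(e)
OBJ['board']=(.060,.012,0,(165,45,10),(34,255,255))
d=optics.get_image('top')
for o,z in (('large',.012),('board',0),('cover',0)):
  try: print(o,np.round(fit(d,o,(316,165) if o!='cover' else (219,223),z=z),2))
  except Exception as e: print(e)
for i in range(2): d=optics.get_image('side')
plan((456,-18.8,60,57.6))"
```

```text
[ 6.3133e+02 -2.8223e+02  2.4270e+01  4.0000e-01]
large [ 6.2352e+02 -2.9306e+02  7.2510e+01  2.0000e-02]
board [ 6.2337e+02 -2.9333e+02  7.2090e+01  1.0000e-02]
cover [441.1  -70.54  65.15   3.43]
t 37.43 tcp [456.4 -19.1  98.5] yaw 57.62 width 56.6 q6 0.44
[0.0, -0.5, 38.5] [0.0, -0.0, 0.0]
```

Emit:
{"name": "send_rows", "arguments": {
  "plan": [
    [0, -0.3, 15, 0, 0, 0, 0.4],
    [0, -0.3, 28, 0, 0, 0, 0.4],
    [0, -0.3, 36, 0, 0, 0, 0.4],
    [0, -0.3, 38.5, 0, 0, 0, 0.4],
    [0, -0.3, 38.5, 0, 0, 0, 0.4],
    [0, -0.3, 38.5, 0, 0, 0, 0.4],
    [0, -0.3, 38.5, 0, 0, 0, 0.6],
    [0, -0.3, 38.5, 0, 0, 0, 0.9]
  ]
}}

```text
time_s: 38.1
ee_pos: [0.4564, -0.0189, 0.0604]
tcp_rot: [[0.535, 0.845, 0.001], [0.845, -0.535, -0.0], [0.0, 0.001, -1.0]]
force: [0.8, -1.1, 0.7]
grip_width: 0.495
grasp_force: 0.0
```

Emit:
{"name": "send_rows", "arguments": {
  "plan": [
    [0, 0, 0, 0, 0, 0, 0.9],
    [0, 0, 0, 0, 0, 0, 0.9],
    [0, 0, 0, 0, 0, 0, 0.9],
    [0, 0, 0, 0, 0, 0, 0.9],
    [0, 0, 0, 0, 0, 0, 0.9],
    [0, 0, 0, 0, 0, 0, 0.9]
  ],
  "newtons": 10
}}

```text
time_s: 38.6
ee_pos: [0.4562, -0.0189, 0.06]
tcp_rot: [[0.535, 0.845, 0.0], [0.845, -0.535, -0.0], [0.0, 0.0, -1.0]]
force: [0.7, -0.4, 1.5]
grip_width: 0.276
grasp_force: 10.0
```

Emit:
{"name": "send_rows", "arguments": {
  "plan": [
    [0, 0, 0, 0, 0, 0, 0.4],
    [0, 0, 0, 0, 0, 0, 0.4],
    [0, 0, 0, 0, 0, 0, 0.4],
    [0, 0, 0, 0, 0, 0, 0.4],
    [0, 0, 0, 0, 0, -0.12, 0.4],
    [0, 0, 0, 0, 0, -0.24, 0.4],
    [0, 0, 0, 0, 0, -0.36, 0.4],
    [0, 0, 0, 0, 0, -0.48, 0.4]
  ]
}}

```text
time_s: 39.27
ee_pos: [0.456, -0.0189, 0.0598]
tcp_rot: [[0.079, 0.997, -0.0], [0.997, -0.079, -0.0], [-0.0, -0.0, -1.0]]
force: [0.1, -1.1, -0.0]
grip_width: 0.601
grasp_force: 0.0
```

Emit:
{"name": "send_rows", "arguments": {
  "plan": [
    [0, 0, 0, 0, 0, -0.12, 0.4],
    [0, 0, 0, 0, 0, -0.24, 0.4],
    [0, 0, 0, 0, 0, -0.36, 0.4],
    [0, 0, 0, 0, 0, -0.48, 0.4],
    [0, 0, 0, 0, 0, -0.6, 0.4],
    [0, 0, 0, 0, 0, -0.72, 0.4],
    [0, 0, 0, 0, 0, -0.84, 0.4],
    [0, 0, 0, 0, 0, -0.96, 0.4]
  ]
}}

```text
time_s: 39.93
ee_pos: [0.456, -0.0188, 0.0598]
tcp_rot: [[-0.771, 0.636, -0.0], [0.636, 0.771, 0.0], [0.0, -0.0, -1.0]]
force: [0.7, 0.6, -0.3]
grip_width: 0.601
grasp_force: 0.0
```

Emit:
{"name": "send_rows", "arguments": {
  "plan": [
    [0, 0, 0, 0, 0, -0.12, 0.4],
    [0, 0, 0, 0, 0, -0.131, 0.4],
    [0, 0, 0, 0, 0, -0.131, 0.4],
    [0, 0, 0, 0, 0, -0.131, 0.6],
    [0, 0, 0, 0, 0, -0.131, 0.9],
    [0, 0, 0, 0, 0, -0.131, 0.9],
    [0, 0, 0, 0, 0, -0.131, 0.9],
    [0, 0, 0, 0, 0, -0.131, 0.9]
  ],
  "newtons": 20
}}

```text
time_s: 40.6
ee_pos: [0.456, -0.0189, 0.0598]
tcp_rot: [[-0.844, 0.536, -0.0], [0.536, 0.844, 0.0], [0.0, -0.0, -1.0]]
force: [0.3, 0.0, 0.2]
grip_width: 0.281
grasp_force: 0.0
```

Emit:
{"name": "send_rows", "arguments": {
  "plan": [
    [0, 0, 0, 0, 0, 0, 0.9],
    [0, 0, 0, 0, 0, 0, 0.9],
    [0, 0, 0, 0, 0, 0, 0.9],
    [0, 0, 0, 0, 0, 0, 0.9]
  ]
}}

```text
time_s: 40.93
ee_pos: [0.4561, -0.0189, 0.0599]
tcp_rot: [[-0.845, 0.535, 0.0], [0.535, 0.845, 0.0], [-0.0, 0.0, -1.0]]
force: [0.8, -0.2, 1.5]
grip_width: 0.274
grasp_force: 20.0
```

```bash
python3 -c "
from go import *
plan((456.2,-18.8,150,147.6),(540,-157,150,154.5),(623.2,-293.5,150,161.8))
print(manip.get_state()['grasp_force'])"
```

```text
t 40.93 tcp [456.1 -18.9  59.9] yaw 147.63 width 25.8 q6 -1.13
[-0.1, 0.1, -90.1] [0.0, 0.0, 0.001]
[-144.8, -71.8, 0.0] [0.0, 0.0, -0.12]
[-133.9, -87.4, 0.0] [0.0, 0.0, -0.127]
19.9984610080719
```

Emit:
{"name": "send_rows", "arguments": {
  "plan": [
    [0, 0, -15, 0, 0, 0, 0.9],
    [0, 0, -40, 0, 0, 0, 0.9],
    [0, 0, -70, 0, 0, 0, 0.9],
    [0, 0, -100, 0, 0, 0, 0.9],
    [0, 0, -115, 0, 0, 0, 0.9],
    [0, 0, -115, 0, 0, 0, 0.9],
    [0, 0, -115, 0, 0, 0, 0.9]
  ]
}}

```text
time_s: 41.52
ee_pos: [0.456, -0.0188, 0.1745]
tcp_rot: [[-0.845, 0.535, 0.001], [0.535, 0.845, -0.0], [-0.0, 0.0, -1.0]]
force: [0.0, 0.2, -1.1]
grip_width: 0.274
grasp_force: 20.0
```

Emit:
{"name": "send_rows", "arguments": {
  "plan": [
    [-18, -9, 0, 0, 0, -0.015, 0.9],
    [-36, -18, 0, 0, 0, -0.03, 0.9],
    [-54, -27, 0, 0, 0, -0.045, 0.9],
    [-72, -36, 0, 0, 0, -0.06, 0.9],
    [-91, -45, 0, 0, 0, -0.075, 0.9],
    [-109, -54, 0, 0, 0, -0.09, 0.9],
    [-127, -63, 0, 0, 0, -0.105, 0.9],
    [-145, -72, 0, 0, 0, -0.12, 0.9]
  ]
}}

```text
time_s: 42.18
ee_pos: [0.5397, -0.158, 0.1723]
tcp_rot: [[-0.903, 0.43, -0.003], [0.43, 0.903, 0.001], [0.003, -0.0, -1.0]]
force: [0.2, 0.6, -1.1]
grip_width: 0.269
grasp_force: 20.0
```

Emit:
{"name": "send_rows", "arguments": {
  "plan": [
    [-17, -11, 0, 0, 0, -0.015, 0.9],
    [-34, -22, 0, 0, 0, -0.03, 0.9],
    [-50, -33, 0, 0, 0, -0.045, 0.9],
    [-67, -44, 0, 0, 0, -0.06, 0.9],
    [-84, -55, 0, 0, 0, -0.075, 0.9],
    [-101, -66, 0, 0, 0, -0.09, 0.9],
    [-118, -77, 0, 0, 0, -0.11, 0.9],
    [-134, -87.4, 0, 0, 0, -0.127, 0.9]
  ]
}}

```text
time_s: 42.85
ee_pos: [0.6232, -0.2945, 0.1717]
tcp_rot: [[-0.95, 0.312, -0.003], [0.312, 0.95, 0.002], [0.004, 0.001, -1.0]]
force: [-0.8, -0.2, -1.7]
grip_width: 0.275
grasp_force: 20.0
```

Emit:
{"name": "send_rows", "arguments": {
  "plan": [
    [0, 0, 15, 0, 0, 0, 0.9],
    [0, 0, 30, 0, 0, 0, 0.9],
    [0, 0, 38, 0, 0, 0, 0.9],
    [0, 0, 38, 0, 0, 0, 0.9],
    [0, 0, 38, 0, 0, 0, 0.9],
    [0, 0, 38, 0, 0, 0, 0.9],
    [0, 0, 38, 0, 0, 0, 0.9],
    [0, 0, 38, 0, 0, 0, 0.9]
  ]
}}

```text
time_s: 43.52
ee_pos: [0.6236, -0.2939, 0.1377]
tcp_rot: [[-0.95, 0.312, 0.001], [0.312, 0.95, -0.001], [-0.001, -0.0, -1.0]]
force: [-1.0, 0.6, -1.0]
grip_width: 0.275
grasp_force: 20.0
```

```bash
python3 -c "
from go import *
from look import *
for i in range(5): d=optics.get_image('side')
cv2.imwrite('pics/k_side.png',cv2.resize(d['pixels'][80:210,170:320],None,fx=4,fy=4))
plan((623.2,-293.5,72.3,161.8))"
```

```text
t 43.77 tcp [ 623.4 -293.8  137.1] yaw 161.79 width 25.8 q6 -1.75
[0.3, 0.3, 64.8] [-0.0, 0.0, -0.0]
```

View pics/k_side.png

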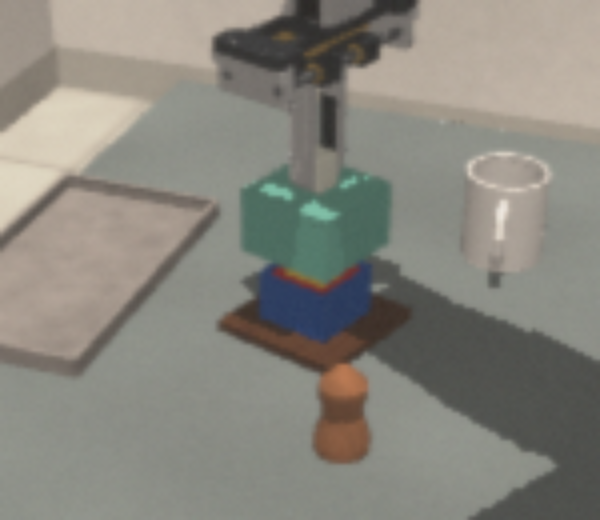

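Emit:
{"name": "send_rows", "arguments": {
  "plan": [
    [0.3, 0.3, 14, 0, 0, 0, 0.9],
    [0.3, 0.3, 28, 0, 0, 0, 0.9],
    [0.3, 0.3, 42, 0, 0, 0, 0.9],
    [0.3, 0.3, 54, 0, 0, 0, 0.9],
    [0.3, 0.3, 62, 0, 0, 0, 0.9],
    [0.3, 0.3, 64.5, 0, 0, 0, 0.9],
    [0.3, 0.3, 64.8, 0, 0, 0, 0.9],
    [0.3, 0.3, 64.8, 0, 0, 0, 0.9]
  ]
}}

```text
time_s: 44.43
ee_pos: [0.6232, -0.2935, 0.072]
tcp_rot: [[-0.95, 0.313, 0.0], [0.313, 0.95, -0.0], [-0.0, -0.0, -1.0]]
force: [0.3, 0.2, -0.4]
grip_width: 0.275
grasp_force: 20.0
```

Emit:
{"name": "send_rows", "arguments": {
  "plan": [
    [0, 0, 0, 0, 0, 0, 0.9],
    [0, 0, 0, 0, 0, 0, 0.9],
    [0, 0, 0, 0, 0, 0, 0.9],
    [0, 0, 0, 0, 0, 0, 0.9],
    [0, 0, 0, 0, 0, 0, 0.5],
    [0, 0, 0, 0, 0, 0, 0.5],
    [0, 0, 0, 0, 0, 0, 0.5],
    [0, 0, 0, 0, 0, 0, 0.5]
  ]
}}

```text
time_s: 45.1
ee_pos: [0.6232, -0.2935, 0.0722]
tcp_rot: [[-0.95, 0.312, 0.0], [0.312, 0.95, -0.0], [-0.0, -0.0, -1.0]]
force: [-0.0, -0.3, 0.5]
grip_width: 0.493
grasp_force: 0.0
```

Emit:
{"name": "send_rows", "arguments": {
  "plan": [
    [0, 0, -20, 0, 0, 0, 0.5],
    [0, 0, -50, 0, 0, 0, 0.5],
    [0, 0, -85, 0, 0, 0, 0.5],
    [0, 0, -110, 0, 0, 0, 0.5],
    [0, 0, -120, 0, 0, 0, 0.5],
    [0, 0, -120, 0, 0, 0, 0.5]
  ]
}}

```text
time_s: 45.6
ee_pos: [0.6239, -0.2938, 0.1947]
tcp_rot: [[-0.95, 0.312, 0.004], [0.312, 0.95, -0.002], [-0.004, -0.001, -1.0]]
force: [-1.0, 0.0, -0.5]
grip_width: 0.497
grasp_force: 0.0
```

Emit:
{"name": "send_rows", "arguments": {
  "plan": [
    [40, 0, 0, 0, 0, 0, 0.5],
    [80, 0, 0, 0, 0, 0, 0.5],
    [120, 0, 0, 0, 0, 0, 0.5],
    [160, 0, 0, 0, 0, 0, 0.5],
    [190, 0, 0, 0, 0, 0, 0.5],
    [200, 0, 0, 0, 0, 0, 0.5],
    [200, 0, 0, 0, 0, 0, 0.5],
    [200, 0, 0, 0, 0, 0, 0.5]
  ]
}}

```text
time_s: 46.27
ee_pos: [0.4331, -0.2309, 0.1911]
tcp_rot: [[-0.95, 0.313, -0.001], [0.313, 0.95, 0.001], [0.001, 0.0, -1.0]]
force: [-1.1, 0.4, 0.9]
grip_width: 0.5
grasp_force: 0.0
```

```bash
python3 -c "
from go import *
from look import *
plan()
OBJ['board']=(.060,.012,0,(165,45,10),(34,255,255))
ims=[]
for n,uv in (('top',(314,165)),('side',(249,155))):
  d=optics.get_image(n); x,y=uv; ims.append(cv2.resize(d['pixels'][y-60:y+60,x-75:x+75],(400,320)))
  for o,z in (('cover',.012),('board',0)):
    try: print(n,o,np.round(fit(d,o,uv,z=z),2))
    except Exception as e: print(e)
cv2.imwrite('pics/l.png',np.hstack(ims))"
```

```text
t 46.27 tcp [ 433.1 -230.9  191.1] yaw 161.78 width 47.0 q6 -1.82
top cover [ 6.2337e+02 -2.9330e+02  7.2390e+01  2.0000e-02]
top board [ 6.2336e+02 -2.9324e+02  7.2010e+01  1.0000e-02]
side cover [ 6.2457e+02 -2.9524e+02  7.4940e+01  6.0000e-02]
side board [ 6.0202e+02 -2.4699e+02  4.4320e+01  3.9000e-01]
```

View pics/l.png

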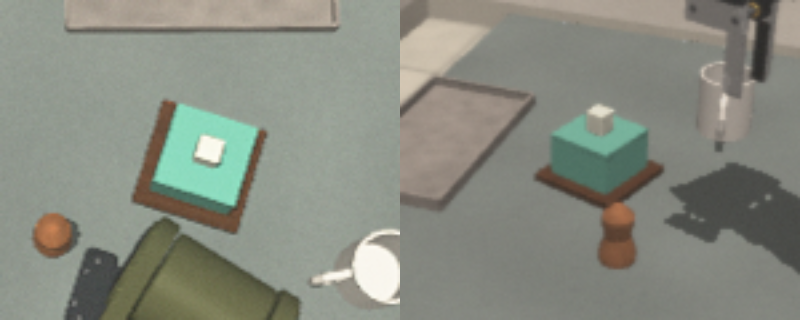

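The picture shows the cover flat on the board, at (210,150) in the left crop and (600,150) in the right. It fits within 0.1 mm and 0.4° of the board, and the pepper mill and mug are untouched.

```bash
python3 -c "
from rig import manip
print(manip.close_job())"
```

```text
the job is handed in; nothing more can be done
None
```

The job is handed in at about 46 s of the 122 s allowed: the yellow, red and blue cutters are nested on the board in that order with the mint cover over them, the cover measuring within about 0.1 mm and 0.4° of the board in the top camera, and the salt pot, pepper mill and mug were left alone.

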